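# Shingle the setting plates along the tray

### The arm

A 7-joint arm with a two-finger parallel gripper is mounted at the origin on the work surface. World frame = base frame: x ahead of the robot, y to its left, z up, the work surface at z = 0. Lengths are in m, angles in rad, forces in N, time in s.
With the tool pointing down it reaches from about 0.4 to 0.85 m from the base axis. Payload 4.5 kg.
Tool frame: the origin (TCP) lies midway between the tips of the shut fingers; the grasp point (between the pads) lies 19 mm behind it; x points along the fingers, y is the direction in which the jaws open and shut, and the axes are right-handed (so a half turn about x gives the same grasp; the last joint's range is limited). The gripper opens to 88 mm and grips with 3 to 60 N. Pads are 18 mm wide; open, the fingers measure 123 mm over their backs; the gripper's body (75 mm by 187 mm) begins 45 mm behind the grasp point.
Start: joints at [1.246, 0.689, -0.195, 1.565, 0.157, 0.902, -0.215], TCP at [0.22, -0.585, 0.202] pointing down, gripper open.
Joint ranges: [-3.01, 3.01], [-0.46, 2.08], [-1.47, 1.51], [0.13, 2.56], [-1, 4.14], [0.04, 2.09], [-2.66, 2.66]. Speed limits (rad/s): [2.57, 2.57, 3.14, 3.14, 3.14, 3.14, 3.14].

### API

Orientations are given as a unit quaternion [x, y, z, w].
In Python, from plant import r gives the robot as it stands.
- The arm moves only by the tool arm_command, never from a script. Its argument "plan" is a list of rows, each a list of 5 numbers: the finger opening in m, from 0 to 0.0881, then the shift along the tool's x, y, z in m, then the turn about the tool's x in rad. In form: [[grip, dx, dy, dz, roll], ...]. A call has 1 to 12 rows; each row shifts and turns the commanded pose from where the row before left it, along the tool's axes as they then stand; what a row does not reach is not made up. A row lasts 1/8 s, in which the tool goes at most 62.5 mm and 10.7 degrees, less where a joint would pass 70% of its speed; a pose out of reach is approached as far as the arm can. A call is refused whole if a number of a shift passes 0.0625 or a number of a turn 0.188, either way. A call with a gripper value outside its range is refused whole. The fingers move at their own pace and stop on an object; "force" is the grip in N (left out, the last holds). Time passes only in rows, so rows that do not move let the fingers close. It gives the time, the measured TCP pose, the force and the opening at its end, in the units of the state.
- r.get_state(): the state, without advancing time (a new reading comes with each control period).
- r.snapshot(name): name is "side" or "top" or "wrist"; returns (picture, depth): 384x512x3 uint8, red, green, blue; 384x512 float32, m along the optical axis (not along the pixel's ray), 0 where there is no reading.
- r.calibration(name): a dict with "fx", "fy", "cx", "cy" (pixels), "eye" and "orientation" of the camera in the world; the wrist camera has in their place "mount" (4x4, takes a point from camera to tool coordinates, whose origin is the TCP and whose axes are the tool frame's). Camera axes: x right, y down, z forward; pixel columns grow to the right and rows downward; lengths in m; the calibration is good to about 2 mm. The wrist camera is an equidistant fisheye: a pixel r from the principal point sees the ray r / f radians off the axis. A picture is of the moment at which its call begins: read the wrist's pose just before it. calibration takes no time and is no camera call.
- r.finish_job(): hands the job in, once; it reports no verdict.
The state is a dict: "clock": time; "q": joint angles; "qd": joint speeds; "joint_torque": joint torques, N m; "tool_pos": TCP position; "eef_rot": TCP orientation; "contact_force": force on the tool from outside, world axes, zero at the start; "moment": the same for the moment, N m; "opening": opening from 0.0 (shut) to 1.0 (fully open).
Only numpy, scipy, OpenCV 4.12 (cv2) and the standard library are available. Lean on these libraries where they do the work, as an engineer would, in place of code of your own. Each camera call takes 0.05 s, during which the arm holds its last target.

### The job

Shingle the three setting plates along the grey tray: first lay the loose roller across the white rib, in its pocket between the two orange strips, then take the plates from the inclined rack and set them on the rib in the order blue, yellow, red, square and centred on it, each sloping up towards the roller with its lower edge against the head side of its own black cleat - blue at the cleat nearest the roller and leaning on the roller, yellow at the next and overlapping blue, red at the last and overlapping yellow. Set each piece down rather than dropping it, let go before taking the next, and leave everything else on the bench where it is, the lamp above the rack included.

Things in the scene. Friction and masses are not known exactly. Their poses are not given: they have to be found in the camera images.
- tray: Fixed grey tray, 210 mm long (x -95 to 115 mm), 150 mm wide (y), 16 mm rims. Origin on the bench, z up; +x points to its head, mostly away from the robot. Along y = 0 runs a white rib 30 mm wide, top at z = 27 mm; open troughs beside it are 56 mm wide, floor at z = 5 mm. Across the rib's top: two orange strips (roller pocket), then three black cleats.
- pocket (a point): Middle of the roller's pocket on the rib's top (tray x = 60, y = 0, z = 27 mm), axes as the tray's. The orange strips beside it are 4 mm high, 5 mm long and 19 mm apart inside. The seated roller lies along the tray's y, its centre 10 mm above this point.
- cleat1 (a point): The first black cleat (for the blue plate): middle of the foot of its head-side (+x) face, on the rib's top (tray x = 10, y = 0, z = 27 mm), axes as the tray's. The cleat is 4 mm high, 5 mm long, 30 mm wide.
- cleat2 (a point): The second black cleat (for the yellow plate): middle of the foot of its head-side (+x) face, on the rib's top (tray x = -20, y = 0, z = 27 mm), axes as the tray's. The cleat is 4 mm high, 5 mm long, 30 mm wide.
- cleat3 (a point): The third black cleat (for the red plate): middle of the foot of its head-side (+x) face, on the rib's top (tray x = -50, y = 0, z = 27 mm), axes as the tray's. The cleat is 4 mm high, 5 mm long, 30 mm wide.
- roller_mid (a point): Loose steel roller with two brass bands, 20 mm in diameter, 60 mm long, about 120 g, starting on its side on the bench, free to roll. This point is its centre; x is its long axis (y and z turn as it rolls).
- blue (a point): Loose blue plate, 76 x 46 x 6 mm, about 70 g; faces and ends alike. This point: its centre; x along its length, y its width, z its face normal. Starts on any of the rack's three ribs (varies), x up the 30 deg slope. The rib is 30 mm wide: 8 mm of plate overhangs each side, 12 mm free depth below that, 36 mm to the next plate.
- yellow (a point): Loose yellow plate, 76 x 46 x 6 mm, about 70 g; faces and ends alike. This point: its centre; x along its length, y its width, z its face normal. Starts on any of the rack's three ribs (varies), x up the 30 deg slope. The rib is 30 mm wide: 8 mm of plate overhangs each side, 12 mm free depth below that, 36 mm to the next plate.
- red (a point): Loose red plate, 76 x 46 x 6 mm, about 70 g; faces and ends alike. This point: its centre; x along its length, y its width, z its face normal. Starts on any of the rack's three ribs (varies), x up the 30 deg slope. The rib is 30 mm wide: 8 mm of plate overhangs each side, 12 mm free depth below that, 36 mm to the next plate.
- rack: Fixed green rack, 262 mm wide (y), 100 mm deep (x), origin on the bench under the middle plate's centre, z up. Its face looks up and to -x (to the robot), rising 30 deg to +x. Black ribs at y = -82, 0, 82 mm carry the plates, undersides centred at z = 60 mm; a 4 mm lip stops each lower end. Two posts, 205 mm tall, at x = 44, y = -134 and 134 mm hold the lamp.
- lamp: Light bar fixed over the upper edge of the plates on the rack: white tube 20 mm in diameter, 260 mm long (y), aluminium cap 26 mm wide up to 19 mm above its axis. Origin at the tube's centre (rack x = 36, z = 192 mm). It blocks a gripper that comes straight down: come in square to the slope. Do not knock it.
- oil: Yellow oil bottle with red cap, 48 mm diameter, 130 mm tall. A bystander: leave it alone. Origin at the centre of its underside, z up.
- tub: White jar with black lid, 48 mm diameter, 50 mm tall. A bystander: leave it alone. Origin at the centre of its underside, z up.
- gauge: Small brass gauge block, 14 x 24 x 12 mm, lying in the tray's +y trough near the tail. A bystander: leave it alone. Origin at the centre of its underside, z up.
- bracket: Bent steel bracket, foot 50 x 30 x 4 mm with an upright leg 36 mm tall at its +x end. A bystander: leave it alone. Origin at the centre of its underside, z up.
- cup: Blue cup, 68 mm diameter, 85 mm tall. A bystander: leave it alone. Origin at the centre of its underside, z up.
- carton: Small closed cardboard box, 60 (x) x 100 (y) x 55 mm. A bystander: leave it alone. Origin at the centre of its underside, z up.
- tin: Small steel tin, 38 mm diameter, 40 mm tall, standing near one end of the roller. A bystander: leave it alone. Origin at the centre of its underside, z up.
There are look-alikes about, which are no part of the job. What is shaped like the part that bears blue but pink is not meant.

How it is judged:
On the way, in this order (a step that is already met when the one before it is completed fails the run):
1. the roller lies in its pocket across the rib, let go (x of roller_mid in the frame of tray between 0.055 and 0.065 m and y of roller_mid in the frame of tray between -0.01 and 0.01 m and z of roller_mid in the frame of tray between 0.034 and 0.04 m and angle between the x axis of roller_mid and the y axis of tray, either way round below 0.15 rad and contact force between the fingers and roller below 0.3 N), for 0.2 s.
2. the blue plate leans in its place with its toe at the first cleat, let go (all of step 1 and x of blue in the frame of tray between 0.0409 and 0.0559 m and y of blue in the frame of tray between -0.009 and 0.009 m and z of blue in the frame of tray between 0.0404 and 0.0514 m and angle between the z axis of blue and the z axis of tray, either way round between 0.304 and 0.544 rad and angle between the y axis of blue and the y axis of tray, either way round below 0.16 rad and contact force between the fingers and plate_blue below 0.3 N), for 0.2 s.
3. the yellow plate leans in its place with its toe at the second cleat, let go (all of step 2 and x of yellow in the frame of tray between 0.0123 and 0.0273 m and y of yellow in the frame of tray between -0.009 and 0.009 m and z of yellow in the frame of tray between 0.0375 and 0.0485 m and angle between the z axis of yellow and the z axis of tray, either way round between 0.22 and 0.46 rad and angle between the y axis of yellow and the y axis of tray, either way round below 0.16 rad and contact force between the fingers and plate_yellow below 0.3 N), for 0.2 s.
At the end, for the whole second after the job is handed in: Roller across the rib in its pocket (5 mm along, 10 mm across, 8 deg). Blue, yellow, red lean on roller, blue, yellow: lower edge on the rib 0 to 12 mm headward of cleat 1, 2, 3, within 9 mm of the rib's middle, 9 deg of square, 7 deg of slopes 24, 19, 16. All released, at rest (all of step 3 and x of red in the frame of tray between -0.0169 and -0.0019 m and y of red in the frame of tray between -0.009 and 0.009 m and z of red in the frame of tray between 0.0356 and 0.0466 m and angle between the z axis of red and the z axis of tray, either way round between 0.167 and 0.407 rad and angle between the y axis of red and the y axis of tray, either way round below 0.16 rad and contact force between the fingers and plate_red below 0.3 N and linear speed of each of plate_blue, plate_yellow, plate_red, roller below 0.02 m/s); the robot touches nothing.
It fails at once if a bystander (oil, tub, gauge, bracket, cup, carton, tin) is pushed more than 15 mm (distance of any of oil, tub, gauge, bracket, cup, carton, tin from where it was at the start of the episode above 0.015 m).
It fails at once if a standing bystander (oil, tub, cup, tin) is tipped by more than 20 degrees (angle between any of oil, tub, cup, tin's own z axis and vertical above 0.35 rad).
It fails at once if the lamp is knocked (over 8 N) (contact force between lamp and the arm above 8 N or contact force between lamp and the fingers above 8 N).
It fails at once if a plate or the roller is dropped (falls free at over 0.6 m/s) ((linear speed of plate_blue above 0.6 m/s and contact force between the fingers and plate_blue below 0.1 N) or (linear speed of plate_yellow above 0.6 m/s and contact force between the fingers and plate_yellow below 0.1 N) or (linear speed of plate_red above 0.6 m/s and contact force between the fingers and plate_red below 0.1 N) or (linear speed of roller above 0.6 m/s and contact force between the fingers and roller below 0.1 N)).
It also fails if it takes over 72 s, if anything falls off the work surface, if the arm or the gripper's body presses on something with over 40 N, if the wrist force passes 120 N, or if a joint passes its speed limit or range.

## Working session

There is one attempt and no reset: what is moved stays moved. The work goes in short steps, Python scripts to look and compute and a tool call to move; the robot and the scene stay as the last step left them, time stands still between calls to the robot, and variables do not carry over. Pictures are saved under pics/ and viewed, and the job is handed in when it is done.

Besides the shell and the picture viewer there is one more tool, called after "Request:" as name(argument=value, ...), one argument or row to a line, values as JSON. arm_command: Moves the arm, as the interface text tells. Its arguments: {"type":"object","properties":{"plan":{"type":"array","items":{"type":"array","items":{"type":"number"}}},"force":{"type":"number"}},"required":["plan"]}

```bash
ls; mkdir -p pics; cat > h.py <<'E'
from plant import r
import numpy as np, cv2
from scipy.spatial.transform import Rotation as R
def snap(n,f):
    p,d=r.snapshot(n); cv2.imwrite('pics/'+f+'.png',p[:,:,::-1]); np.save('pics/'+f+'.npy',d); return p,d
def pt(n,u,v,d):
    c=r.calibration(n); z=d
    x=np.array([(u-c['cx'])/c['fx']*z,(v-c['cy'])/c['fy']*z,z])
    return np.array(c['eye'])+Rc(c).apply(x)
def Rc(c):
    o=np.array(c['orientation'])
    return R.from_matrix(o) if o.shape==(3,3) else R.from_quat(o)
E
python3 - <<'E'
from h import *
print(r.get_state())
for n in('side','top','wrist'):
    print(n,r.calibration(n)); snap(n,n+'0')
E
```

```text
pics
{'clock': 0.0, 'q': array([ 1.24579559,  0.68998785, -0.19450536,  1.56632291,  0.15730771,
        0.90244466, -0.21507702]), 'qd': array([ 1.94067948e-04,  1.68363029e-04, -1.21628372e-03,  8.67022601e-04,
       -6.36199252e-05,  1.58336420e-04,  1.80153603e-03]), 'joint_torque': array([ 2.73914375e-04, -5.27560437e+01, -1.26657531e+00, -1.53428257e+01,
       -5.25708916e-02,  6.58605990e-03,  1.61729026e-04]), 'tool_pos': array([ 0.21918066, -0.58459096,  0.20111306]), 'eef_rot': array([-0.69559448, -0.12681788,  0.69590866, -0.12560532]), 'contact_force': array([-0.13261956,  0.09668927, -0.59023498]), 'moment': array([-0.01450995,  0.00312739, -0.00893174]), 'opening': 0.9999999751806464}
side {'fx': 476.65518260841714, 'fy': 476.65518260841714, 'cx': 258.8345371483099, 'cy': 195.69778007969697, 'eye': array([ 0.19976264, -0.9250375 ,  1.12411906]), 'orientation': array([ 0.91190535, -0.16377037,  0.06896679, -0.36993442])}
top {'fx': 457.49682746773186, 'fy': 457.49682746773186, 'cx': 256.98143030904106, 'cy': 195.05001294278438, 'eye': array([ 0.26764954, -0.06365428,  1.42643043]), 'orientation': array([ 0.71005219, -0.6972064 ,  0.06844449, -0.07102445])}
wrist {'fx': 297.3186396354542, 'fy': 297.3186396354542, 'cx': 249.69007708657176, 'cy': 192.33119895248018, 'mount': array([[-6.89738891e-04, -2.68134689e-01,  9.63381188e-01,
        -1.82900312e-01],
       [ 9.99999118e-01, -1.27863898e-03,  3.60076387e-04,
         6.57515573e-04],
       [ 1.13526777e-03,  9.63380586e-01,  2.68135334e-01,
        -6.78121099e-02],
       [ 0.00000000e+00,  0.00000000e+00,  0.00000000e+00,
         1.00000000e+00]])}
```

View pics/side0.png

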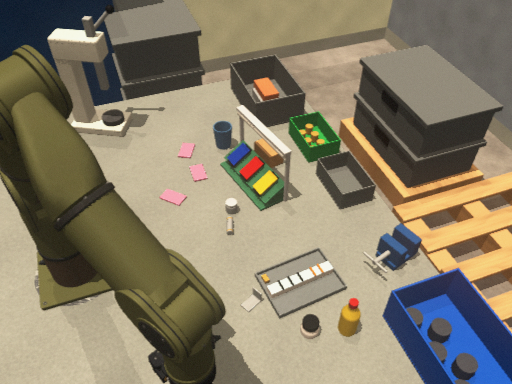

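View pics/top0.png

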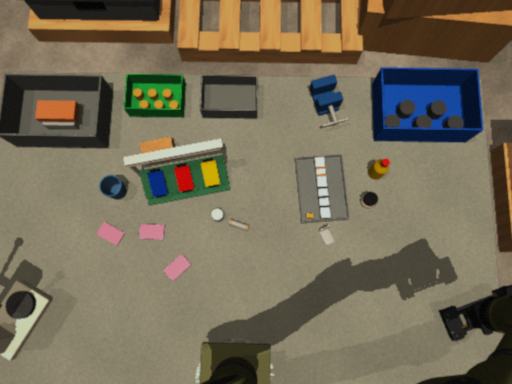

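View pics/wrist0.png

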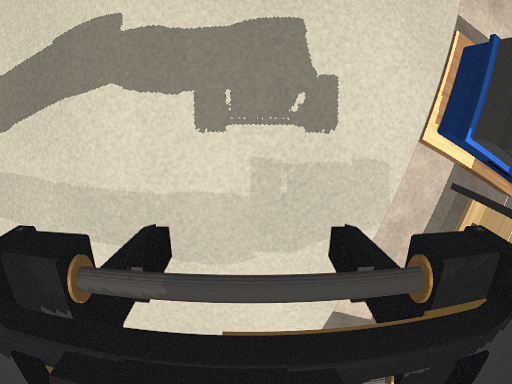

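```bash
python3 - <<'E'
import cv2,numpy as np
t=cv2.imread('pics/top0.png');s=cv2.imread('pics/side0.png')
a=cv2.resize(t[130:250,90:250],None,fx=5,fy=5,interpolation=cv2.INTER_CUBIC);cv2.imwrite('pics/a.png',a)
a=cv2.resize(t[140:250,280:400],None,fx=5,fy=5,interpolation=cv2.INTER_CUBIC);cv2.imwrite('pics/b.png',a)
a=cv2.resize(s[100:250,180:310],None,fx=4,fy=4,interpolation=cv2.INTER_CUBIC);cv2.imwrite('pics/c.png',a)
a=cv2.resize(s[240:345,230:370],None,fx=5,fy=5,interpolation=cv2.INTER_CUBIC);cv2.imwrite('pics/d.png',a)
E
```

```text
(no output)
```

View pics/a.png

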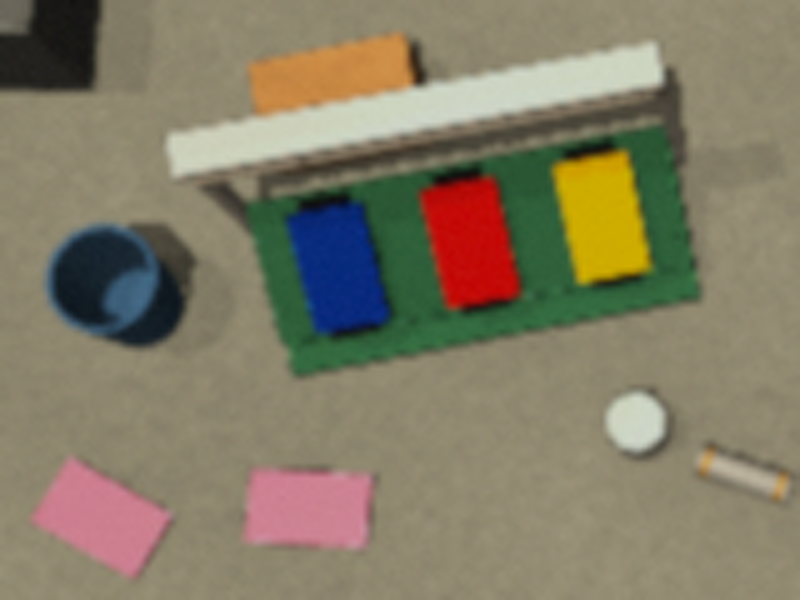

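View pics/b.png

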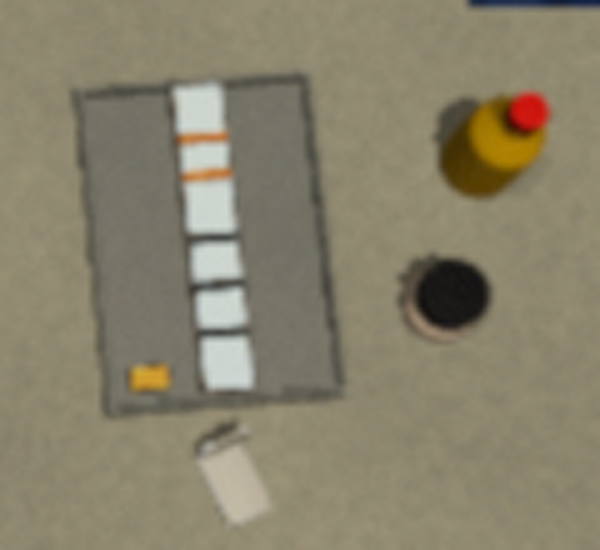

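View pics/c.png

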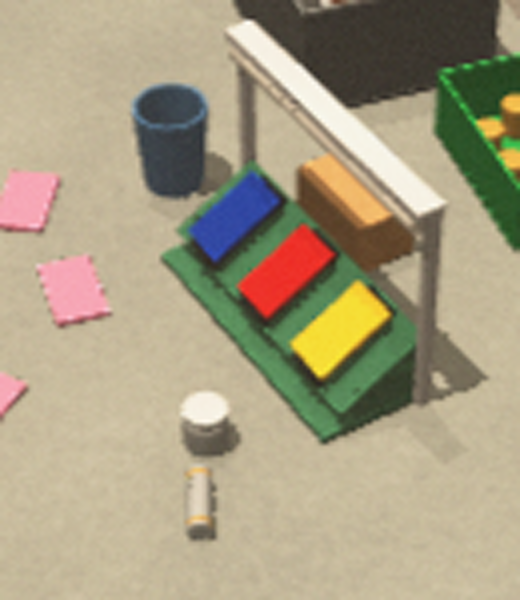

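View pics/d.png

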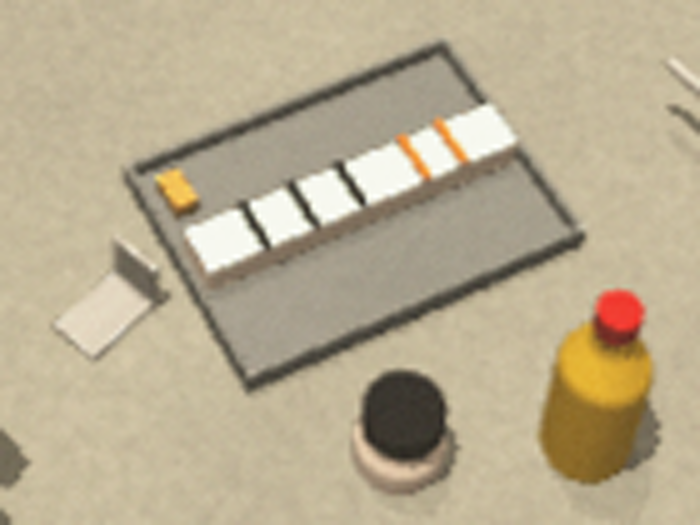

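```bash
cat >> h.py <<'E'
def ray(n,u,v,z):
    c=r.calibration(n); d=Rc(c).apply([(u-c['cx'])/c['fx'],(v-c['cy'])/c['fy'],1]); e=np.array(c['eye'])
    return e+d*(z-e[2])/d[2]
def proj(n,P):
    c=r.calibration(n); q=Rc(c).inv().apply(np.atleast_2d(P)-np.array(c['eye']))
    return np.c_[q[:,0]/q[:,2]*c['fx']+c['cx'],q[:,1]/q[:,2]*c['fy']+c['cy']]
E
cat > m.py <<'E'
from h import *
def blobs(n,f):
    im=cv2.imread('pics/'+f+'.png'); h=cv2.cvtColor(im,cv2.COLOR_BGR2HSV); out={}
    for k,lo,hi in(('blue',(108,150,60),(130,255,255)),('red',(0,200,120),(6,255,255)),('yellow',(22,180,150),(30,255,255)),('orange',(8,150,150),(20,255,255))):
        m=cv2.inRange(h,lo,hi); nn,l,st,ce=cv2.connectedComponentsWithStats(m)
        out[k]=[(ce[i].round(2),st[i][4]) for i in range(1,nn) if st[i][4]>4]
    return out
if __name__=='__main__':
    for n in('top','side'):
        b=blobs(n,n+'0')
        for k in b: print(n,k,[(c.tolist(),int(a)) for c,a in b[k]])
E
python3 m.py; python3 - <<'E'
from h import *
# tray from top crop b (offset 280,140, x5): rib corners z=.027
B=lambda u,v:((u+.5)/5-.5+280,(v+.5)/5-.5+140)
D=lambda u,v:((u+.5)/5-.5+230,(v+.5)/5-.5+240)
A=lambda u,v:((u+.5)/5-.5+90,(v+.5)/5-.5+130)
C=lambda u,v:((u+.5)/4-.5+180,(v+.5)/4-.5+100)
for k,p in dict(ribHL=(172,86),ribHR=(221,83),ribTL=(203,391),ribTR=(254,387),or1=(203,138),or2=(207,175),c1=(214,238),c2=(217,285),c3=(223,332)).items(): print('top',k,ray('top',*B(*p),.027 if k[0]=='r' else .031).round(4))
for k,p in dict(tHL=(74,92),tHR=(305,77),tTL=(107,413),tTR=(341,394)).items(): print(k,ray('top',*B(*p),.016).round(4))
for k,p in dict(ribHL=(490,104),ribHR=(518,142),ribTL=(186,230),ribTR=(211,272),or1=(451,140),or2=(414,156),c1=(350,182),c2=(302,203),c3=(257,225)).items(): print('side',k,ray('side',*D(*p),.027 if k[0]=='r' else .031).round(4))
for k,p in dict(r1=(697,461),r2=(788,487),r1b=(707,449),r2b=(780,500)).items(): print('top',k,ray('top',*A(*p),.01).round(4))
for k,p in dict(r1=(199,468),r2=(202,537)).items(): print('side',k,ray('side',*C(*p),.015 if k=='r1' else .01).round(4))
print('tin',ray('top',*A(637,422),.04),ray('side',*C(205,408),.04))
E
```

```text
top blue [([424.29, 100.84], 3114), ([399.5, 140.0], 12), ([413.0, 140.0], 13), ([428.5, 140.0], 14), ([459.0, 141.0], 11), ([157.41, 183.12], 365)]
top red [([385.15, 162.0], 39), ([183.72, 178.07], 365)]
top yellow [([163.2, 92.0], 5), ([140.2, 103.0], 5), ([209.86, 173.12], 353), ([379.94, 168.45], 69)]
top orange [([104.47, 22.53], 1320), ([268.85, 28.74], 6025), ([375.16, 5.94], 189), ([482.19, 17.18], 642), ([137.18, 92.45], 40), ([151.79, 92.87], 39), ([166.76, 93.0], 41), ([54.78, 109.45], 691), ([143.78, 103.68], 37), ([158.53, 103.91], 34), ([173.33, 104.58], 36), ([155.91, 144.35], 298), ([508.1, 180.43], 253), ([320.0, 167.0], 9), ([323.0, 174.0], 5), ([311.5, 214.0], 10)]
side blue [([238.02, 153.57], 218), ([459.22, 341.41], 6119), ([397.2, 336.9], 10), ([403.84, 347.53], 19)]
side red [([251.09, 167.46], 239), ([353.67, 301.93], 43)]
side yellow [([264.43, 182.04], 275), ([346.91, 313.66], 47)]
side orange [([265.51, 86.44], 268), ([308.73, 125.5], 22), ([304.29, 132.57], 7), ([313.07, 133.71], 14), ([309.0, 139.45], 11), ([319.3, 141.25], 20), ([258.43, 143.86], 7), (
[... 977 characters left out ...]
0.6728 -0.1732  0.016 ]
tHR [ 0.6854 -0.3209  0.016 ]
tTL [ 0.4664 -0.1942  0.016 ]
tTR [ 0.4809 -0.3397  0.016 ]
side ribHL [ 0.6713 -0.2345  0.027 ]
side ribHR [ 0.6744 -0.2636  0.027 ]
side ribTL [ 0.479  -0.2532  0.027 ]
side ribTR [ 0.482  -0.2826  0.027 ]
side or1 [ 0.6382 -0.2518  0.031 ]
side or2 [ 0.6142 -0.2544  0.031 ]
side c1 [ 0.5738 -0.258   0.031 ]
side c2 [ 0.5437 -0.2615  0.031 ]
side c3 [ 0.5152 -0.2661  0.031 ]
top r1 [0.4644 0.0299 0.01  ]
top r2 [ 0.4491 -0.0272  0.01  ]
top r1b [0.4721 0.0239 0.01  ]
top r2b [ 0.4409 -0.0224  0.01  ]
side r1 [0.4641 0.0305 0.015 ]
side r2 [ 0.4458 -0.0324  0.01  ]
tin [0.48366355 0.06547095 0.04      ] [0.48197625 0.06724655 0.04      ]
```

```bash
python3 - <<'E'
from h import *
T=dict(b=(157.41,183.12),r=(183.72,178.07),y=(209.86,173.12));S=dict(b=(238.02,153.57),r=(251.09,167.46),y=(264.43,182.04))
for k in T: print(k,ray('top',*T[k],.0652).round(4),ray('side',*S[k],.0652).round(4))
A=lambda u,v:((u+.5)/5-.5+90,(v+.5)/5-.5+130)
C=lambda u,v:((u+.5)/4-.5+180,(v+.5)/4-.5+100)
print('lamp cap z=.211')
for p in((167,135),(655,44),(663,83),(176,178)): print(ray('top',*A(*p),.211).round(4))
for p in((232,22),(443,205)): print(ray('side',*C(*p),.211).round(4))
s=r.get_state();print(R.from_quat(s['eef_rot']).as_matrix().round(4),s['tool_pos'])
E
```

```text
b [0.5717 0.2484 0.0652] [0.568  0.2494 0.0652]
r [0.589  0.1689 0.0652] [0.586  0.1685 0.0652]
y [0.606  0.0895 0.0652] [0.6026 0.0891 0.0652]
lamp cap z=.211
[0.6123 0.3144 0.211 ]
[0.6696 0.0471 0.211 ]
[0.6471 0.0419 0.211 ]
[0.5879 0.3076 0.211 ]
[0.594  0.3177 0.211 ]
[0.6658 0.046  0.211 ]
[[-6.000e-04  3.512e-01 -9.363e-01]
 [ 1.300e-03 -9.363e-01 -3.512e-01]
 [-1.000e+00 -1.400e-03  1.000e-04]] [ 0.21926858 -0.58471874  0.20131283]
```

```bash
cat >> h.py <<'E'
def st():
    s=r.get_state(); M=R.from_quat(s['eef_rot']).as_matrix()
    print('t %.2f pos %s yawz %.2f tilt %.3f open %.1fmm F %s q %s'%(s['clock'],s['tool_pos'].round(4),np.degrees(np.arctan2(M[1,2],M[0,2])),np.degrees(np.arccos(-M[2,0])),s['opening']*88.1,s['contact_force'].round(1),s['q'].round(2)))
    return s,M
def go(x,y,z,yaw):
    """deltas in tool axes (after the roll) to reach target"""
    s,M=st(); y0=np.degrees(np.arctan2(M[1,2],M[0,2])); dr=-((yaw-y0+180)%360-180)
    M2=M@R.from_euler('x',dr,degrees=True).as_matrix()
    print('roll %.3f  then d '%np.radians(dr),(M2.T@(np.array([x,y,z])-s['tool_pos'])).round(4),' | d before roll',(M.T@(np.array([x,y,z])-s['tool_pos'])).round(4))
E
```

Request:
arm_command(
  plan=[
    [0.05, 0, 0, 0, -0.157],
    [0.05, 0, 0, 0, -0.157],
    [0.05, 0, 0, 0, -0.157],
    [0.05, 0, 0, 0, -0.157],
    [0.05, 0, 0, 0, -0.157],
    [0.05, 0, 0, 0, -0.157],
    [0.05, 0, 0.006, -0.052, 0],
    [0.05, 0, 0.006, -0.052, 0],
    [0.05, 0, 0.006, -0.052, 0],
    [0.05, 0, 0.006, -0.052, 0],
    [0.05, 0, 0.006, -0.052, 0],
    [0.05, 0, 0.006, -0.052, 0],
  ],
  force=20,
)

```text
clock: 1.65
tool_pos: [0.3379, -0.2926, 0.2019]
eef_rot: [0.563, 0.428, -0.563, 0.428]
contact_force: [0.6, 0.2, 0.2]
opening: 0.568
```

```bash
python3 -c "
from h import *
go(.456,.0005,.1,-105.3)"
```

```text
t 1.65 pos [ 0.3379 -0.2926  0.2019] yawz -105.48 tilt 0.020 open 50.0mm F [0.6 0.2 0.2] q [ 0.92  0.49 -0.46  2.07  0.35  0.65 -0.04]
roll -0.003  then d  [ 0.102   0.0366 -0.3139]  | d before roll [ 0.102   0.0356 -0.314 ]
```

Request:
arm_command(
  plan=[
    [0.05, 0, 0.006, -0.052, 0],
    [0.05, 0, 0.006, -0.052, 0],
    [0.05, 0, 0.006, -0.052, 0],
    [0.05, 0.02, 0.006, -0.052, 0],
    [0.05, 0.04, 0.006, -0.052, 0],
    [0.05, 0.04, 0.006, -0.052, 0],
    [0.05, 0, 0, 0, 0],
    [0.05, 0, 0, 0, 0],
  ],
)

```text
clock: 2.65
tool_pos: [0.4527, -0.0085, 0.1059]
eef_rot: [-0.562, -0.428, 0.563, -0.428]
contact_force: [-0.5, -1.0, -0.4]
opening: 0.57
```

```bash
python3 -c "
from h import *
go(.456,.0005,.006,-105.3)
p,d=snap('wrist','w1'); "
```

```text
t 2.65 pos [ 0.4527 -0.0085  0.1059] yawz -105.46 tilt 0.095 open 50.2mm F [-0.5 -1.  -0.4] q [ 0.09  0.66 -0.27  2.16  0.46  0.38 -0.83]
roll -0.003  then d  [ 0.0999  0.0009 -0.0097]  | d before roll [ 0.0999  0.0008 -0.0097]
```

View pics/w1.png

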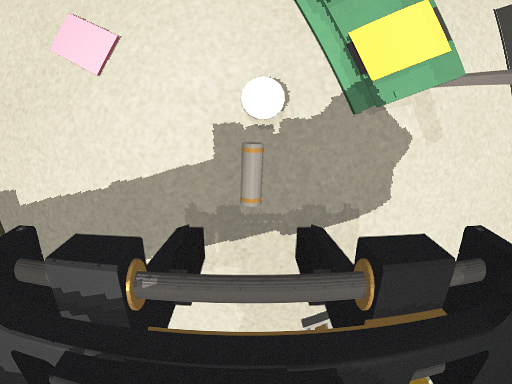

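```bash
cat >> h.py <<'E'
def wray(u,v,z,s):
    c=r.calibration('wrist'); a=np.array([(u-c['cx'])/c['fx'],(v-c['cy'])/c['fy']]); th=np.hypot(*a)
    k=a/th*np.sin(th) if th>0 else a; d=np.array([k[0],k[1],np.cos(th)])
    Mt=np.array(c['mount']); M=R.from_quat(s['eef_rot']).as_matrix()
    e=s['tool_pos']+M@Mt[:3,3]; w=M@Mt[:3,:3]@d
    return e+w*(z-e[2])/w[2]
E
python3 -c "
from h import *
s=r.get_state()
a=wray(253,143,.012,s);b=wray(251,206,.012,s);print(a,b,(a+b)/2,np.degrees(np.arctan2(*(a-b)[1::-1])))
print(wray(263,98,.04,s))"
```

```text
[0.46575727 0.0265373  0.012     ] [ 0.44737525 -0.03243436  0.012     ] [ 0.45656626 -0.00294853  0.012     ] 72.68726069528657
[0.4843734  0.06378122 0.04      ]
```

Request:
arm_command(
  plan=[
    [0.05, 0.03, 0, -0.008, 0.01],
    [0.05, 0.04, 0.001, 0, 0],
    [0.05, 0.025, 0, 0, 0],
    [0.05, 0.005, 0, 0, 0],
    [0.05, 0, 0, 0, 0],
    [0.01, 0, 0, 0, 0],
    [0.01, 0, 0, 0, 0],
    [0.01, 0, 0, 0, 0],
    [0.01, 0, 0, 0, 0],
  ],
  force=25,
)

```text
clock: 3.82
tool_pos: [0.4565, -0.0006, 0.0062]
eef_rot: [0.565, 0.425, -0.565, 0.425]
contact_force: [0.9, 0.6, 0.1]
opening: 0.136
```

```bash
python3 -c "
from h import *
go(.627,-.2538,.12,-84.6)"
```

```text
t 3.83 pos [ 0.4565 -0.0006  0.0062] yawz -106.04 tilt 0.018 open 12.0mm F [0.9 0.6 0.1] q [-0.06  0.86 -0.06  2.2   0.56  0.09 -0.94]
roll -0.374  then d  [-0.1138  0.146   0.2682]  | d before roll [-0.1138  0.2339  0.1962]
```

```bash
python3 -c "
from h import *
st()
p,d=snap('wrist','w2');st()"
```

```text
t 3.83 pos [ 0.4565 -0.0006  0.0062] yawz -106.04 tilt 0.018 open 12.0mm F [0.9 0.6 0.1] q [-0.06  0.86 -0.06  2.2   0.56  0.09 -0.94]
t 3.88 pos [ 0.4565 -0.0005  0.0061] yawz -106.03 tilt 0.017 open 10.2mm F [ 0.1  0.2 -0.2] q [-0.06  0.86 -0.06  2.2   0.56  0.09 -0.94]
```

View pics/w2.png

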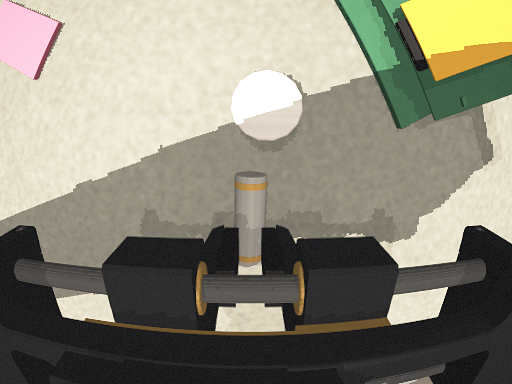

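```bash
python3 - <<'E'
from h import *
s=r.get_state()
a=wray(251,173,.01,s);b=wray(250,263,.012,s);print(a,b,(a+b)/2)
c=r.calibration('wrist');Mt=np.array(c['mount'])
# project tool points: tip, grasp
for P in((0,0,0),(-.019,0,0),(0,.01,0),(0,0,.03),(0,0,-.03)):
    q=np.linalg.inv(Mt)@np.r_[P,1];th=np.arctan2(np.hypot(q[0],q[1]),q[2]);k=c['fx']*th/np.hypot(q[0],q[1]);print(P,q[0]*k+c['cx'],q[1]*k+c['cy'])
snap('top','t2');snap('side','s2')
im=cv2.imread('pics/top%s.png'%'')if 0 else cv2.imread('pics/t2.png');cv2.imwrite('pics/t2c.png',cv2.resize(im[180:260,180:280],None,fx=6,fy=6))
im=cv2.imread('pics/s2.png');cv2.imwrite('pics/s2c.png',cv2.resize(im[170:260,180:280],None,fx=6,fy=6))
E
```

```text
[0.46522559 0.02828969 0.01      ] [ 0.44763705 -0.03049691  0.012     ] [ 0.45643132 -0.00110361  0.011     ]
(0, 0, 0) 250.3296617975183 216.84664645988283
(-0.019, 0, 0) 250.40670272547027 227.9059663023162
(0, 0.01, 0) 265.5771189337812 216.8051264836619
(0, 0, 0.03) 250.34496895261418 257.3135599328216
(0, 0, -0.03) 250.30354266428594 171.88076722463316
```

View pics/t2c.png

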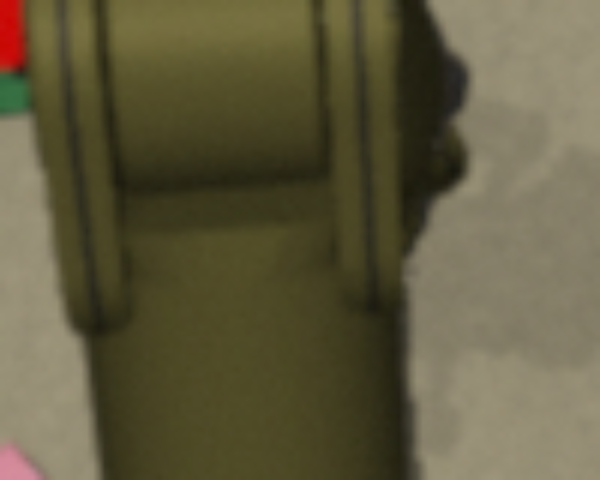

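View pics/s2c.png

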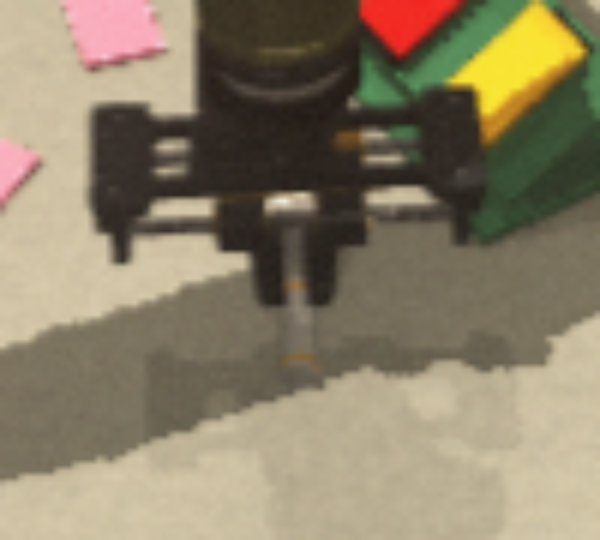

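Request:
arm_command(
  plan=[
    [0.0, 0, 0, 0, 0],
    [0.0, -0.01, 0, 0, 0],
    [0.0, -0.02, 0, 0, 0],
    [0, 0, 0, 0, 0],
  ],
)

```text
clock: 4.47
tool_pos: [0.4573, -0.0006, 0.0373]
eef_rot: [0.566, 0.425, -0.564, 0.426]
contact_force: [0.6, 0.3, -1.0]
opening: 0.007
```

```bash
python3 - <<'E'
from h import *
st();snap('wrist','w3')
im=cv2.imread('pics/w3.png');cv2.imwrite('pics/w3c.png',cv2.resize(im[140:300,160:340],None,fx=4,fy=4))
E
```

```text
t 4.47 pos [ 0.4573 -0.0006  0.0373] yawz -106.07 tilt 0.158 open 0.6mm F [ 0.6  0.3 -1. ] q [-0.02  0.79 -0.13  2.19  0.54  0.18 -0.93]
```

View pics/w3c.png

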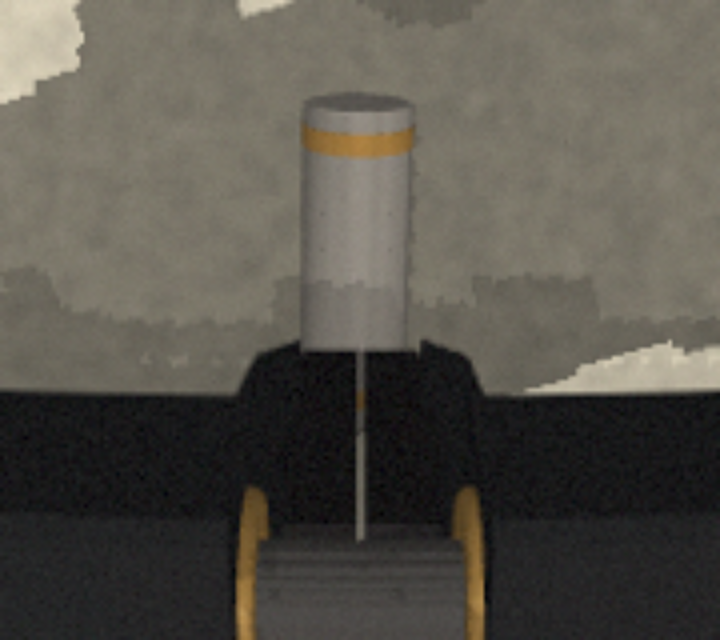

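```bash
python3 - <<'E'
from h import *
c=r.calibration('wrist');Mt=np.array(c['mount'])
for z in(-.011,-.009,0,.009):
  for x in(0,-.01,-.019,-.03,-.04,-.05,-.064):
    q=np.linalg.inv(Mt)@np.r_[x,0.0,z,1];th=np.arctan2(np.hypot(q[0],q[1]),q[2]);k=c['fx']*th/np.hypot(q[0],q[1]);print((z,x),round(q[1]*k+c['cy'],1),end=' ')
  print()
p=cv2.imread('pics/w1.png');d=np.load('pics/w3.npy')
print(d[215:280:4,246],d[215:280:4,235])
print(d[215:280:4,252])
cv2.imwrite('pics/w1c.png',cv2.resize(p[190:330,100:400],None,fx=2.6,fy=2.6))
E
```

```text
(-0.011, 0) 200.8 (-0.011, -0.01) 205.7 (-0.011, -0.019) 210.5 (-0.011, -0.03) 217.0 (-0.011, -0.04) 223.7 (-0.011, -0.05) 231.3 (-0.011, -0.064) 243.7 
(-0.009, 0) 203.8 (-0.009, -0.01) 208.8 (-0.009, -0.019) 213.7 (-0.009, -0.03) 220.4 (-0.009, -0.04) 227.3 (-0.009, -0.05) 235.1 (-0.009, -0.064) 247.8 
(0, 0) 216.8 (0, -0.01) 222.4 (0, -0.019) 227.9 (0, -0.03) 235.4 (0, -0.04) 243.0 (0, -0.05) 251.5 (0, -0.064) 265.3 
(0.009, 0) 229.5 (0.009, -0.01) 235.6 (0.009, -0.019) 241.6 (0.009, -0.03) 249.7 (0.009, -0.04) 257.9 (0.009, -0.05) 267.1 (0.009, -0.064) 281.8 
[0.21361281 0.2130592  0.21258575 0.21519876 0.15186986 0.14749254
 0.14141871 0.1367939  0.13364296 0.13034947 0.13087817 0.12250441
 0.11821467 0.11540182 0.11496647 0.07787064 0.07579516] [0.22145703 0.2223773  0.22222044 0.22286265 0.15242197 0.14689341
 0.14208202 0.13630319 0.13462424 0.12990677 0.12674235 0.12259193
 0.11835095 0.11627681 0.11333861 0.07861873 0.07605435]
[0.212844   0.21429335 0.2144874  0.21575843 0.15223648 0.14688922
 0.14193672 0.13737336 0.13425066 0.13380574 0.13511364 0.1364251
 0.11837626 0.1160737  0.11200035 0.07852028 0.07549912]
```

View pics/w1c.png

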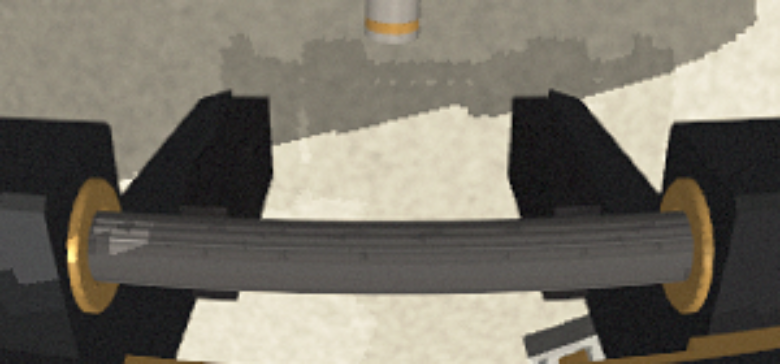

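```bash
python3 - <<'E'
from h import *
c=r.calibration('wrist');Mt=np.array(c['mount']);d=np.load('pics/w3.npy')
def tp(u,v,d):
    a=np.array([(u-c['cx'])/c['fx'],(v-c['cy'])/c['fy']]); th=np.hypot(*a);k=a/th*np.tan(th)
    return (Mt@np.r_[k*d,d,1])[:3]
for u,v in((246,229),(246,231),(246,243),(235,231),(235,251),(246,267),(246,275),(225,229)): print(u,v,d[v,u],tp(u,v,d[v,u]).round(4))
d=np.load('pics/w1.npy')
for u,v in((180,226),(186,228),(190,230),(200,229),(200,240),(310,229),(330,229)): print(u,v,d[v,u],tp(u,v,d[v,u]).round(4))
E
```

```text
246 229 0.15490669 [-0.0388 -0.0024 -0.0076]
246 231 0.15186986 [-0.042  -0.0023 -0.0078]
246 243 0.1367939 [-0.0575 -0.0021 -0.0083]
235 231 0.15242197 [-0.0414 -0.008  -0.0075]
235 251 0.12990677 [-0.0648 -0.0069 -0.0078]
246 267 0.11540182 [-0.0797 -0.0019 -0.0082]
246 275 0.077870645 [-0.1139 -0.0014 -0.0254]
225 229 0.1496256 [-0.0438 -0.0129 -0.0096]
180 226 0.30930603 [ 0.1054 -0.0746  0.0498]
186 228 0.15013613 [-0.0432 -0.0332 -0.0097]
190 230 0.15107612 [-0.0426 -0.0313 -0.0083]
200 229 0.15279041 [-0.0409 -0.0263 -0.0083]
200 240 0.14793178 [-0.0469 -0.0256 -0.0047]
310 229 0.15344712 [-0.0403  0.0313 -0.0078]
330 229 0.31164896 [0.1066 0.0863 0.0543]
```

```bash
python3 - <<'E'
from h import *
M=R.from_quat([0.565,0.425,-0.565,0.425]).as_matrix();p=np.array([.4565,-.0005,.0061])
for x in(0,-.02,-.035,-.04,-.045):
    print(x,proj('side',p+M@np.array([[x,-.012,0],[x,.012,0],[x,0,-.009]]).T.T[0]).round(1),proj('side',p+M@np.array([x,.012,0])).round(1))
E
```

```text
0 [[226.4 226.5]] [[234.2 226. ]]
-0.02 [[226.1 222.2]] [[234.  221.8]]
-0.035 [[225.9 218.9]] [[233.8 218.5]]
-0.04 [[225.8 217.8]] [[233.7 217.4]]
-0.045 [[225.7 216.7]] [[233.7 216.3]]
```

```bash
python3 - <<'E'
from h import *
c=r.calibration('wrist');Mt=np.array(c['mount']);d=np.load('pics/w3.npy')
def tp(u,v,d):
    a=np.array([(u-c['cx'])/c['fx'],(v-c['cy'])/c['fy']]); th=np.hypot(*a);k=a/th*np.tan(th)
    return (Mt@np.r_[k*d,d,1])[:3]
for v in range(224,232): print(v,[(tp(u,v,d[v,u])*1000).round(1).tolist() for u in (240,246,258)])
E
```

```text
224 [[19.3, -7.5, 12.7], [16.9, -3.1, 11.8], [21.1, 5.7, 13.5]]
225 [[19.0, -7.5, 13.4], [16.2, -3.1, 12.3], [20.3, 5.7, 13.9]]
226 [[18.8, -7.5, 14.1], [17.4, -3.1, 13.5], [20.6, 5.7, 14.9]]
227 [[19.2, -7.5, 15.1], [17.6, -3.1, 14.4], [21.1, 5.7, 15.8]]
228 [[-37.4, -5.5, -7.6], [-38.0, -2.4, -7.8], [-37.4, 4.0, -7.6]]
229 [[-39.0, -5.5, -7.6], [-38.8, -2.4, -7.6], [-39.7, 3.9, -7.9]]
230 [[-39.7, -5.5, -7.4], [-40.1, -2.3, -7.5], [-40.2, 3.9, -7.6]]
231 [[-41.4, -5.4, -7.5], [-42.0, -2.3, -7.8], [-41.8, 3.8, -7.7]]
```

Request:
arm_command(
  plan=[
    [0.05, 0, 0, 0, 0],
    [0.05, 0, 0, 0, 0],
    [0.05, 0, 0, 0, 0],
    [0.05, 0, 0, 0, 0],
    [0.05, 0, 0, 0, 0],
    [0.05, 0.02, 0, 0, 0],
    [0.05, 0.03, -0.001, 0, 0],
    [0.05, 0.012, 0, 0, 0],
    [0.05, 0.006, 0, 0, 0],
    [0.05, 0, 0, 0, 0],
  ],
)

```text
clock: 5.78
tool_pos: [0.4568, -0.0006, -0.0267]
eef_rot: [-0.563, -0.427, 0.566, -0.425]
contact_force: [0.3, -0.4, 0.5]
opening: 0.566
```

```bash
python3 - <<'E'
from h import *
st();snap('wrist','w4');im=cv2.imread('pics/w4.png');cv2.imwrite('pics/w4c.png',cv2.resize(im[140:300,130:370],None,fx=3,fy=3))
E
```

```text
t 5.78 pos [ 0.4568 -0.0006 -0.0267] yawz -105.97 tilt 0.294 open 49.8mm F [ 0.3 -0.4  0.5] q [-0.07  0.93 -0.05  2.2   1.22  0.05 -1.59]
```

View pics/w4c.png

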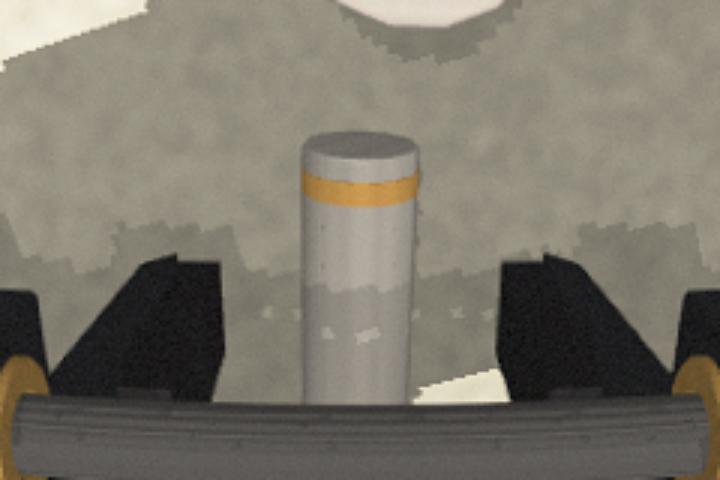

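Request:
arm_command(
  plan=[
    [0.05, 0.004, 0, 0, 0],
    [0.05, 0.003, 0, 0, 0],
    [0.05, 0, 0, 0, 0],
  ],
)

```text
clock: 6.2
tool_pos: [0.4571, -0.0007, -0.0332]
eef_rot: [-0.563, -0.426, 0.566, -0.425]
contact_force: [-0.6, -0.5, -0.6]
opening: 0.564
```

```bash
python3 - <<'E'
from h import *
st()
E
```

```text
t 6.20 pos [ 0.4571 -0.0007 -0.0332] yawz -106.03 tilt 0.247 open 49.7mm F [-0.6 -0.5 -0.6] q [-0.07  0.95 -0.05  2.2   1.53  0.04 -1.91]
```

Good; tip is now about 4 mm above the bench. Close.

Request:
arm_command(
  plan=[
    [0.01, 0, 0, 0, 0],
    [0.01, 0, 0, 0, 0],
    [0.01, 0, 0, 0, 0],
    [0.01, 0, 0, 0, 0],
    [0.01, 0, 0, 0, 0],
  ],
  force=25,
)

```text
clock: 6.82
tool_pos: [0.457, -0.0006, -0.0333]
eef_rot: [-0.563, -0.426, 0.566, -0.425]
contact_force: [0.1, -0.3, 0.9]
opening: 0.219
```

```bash
python3 - <<'E'
from h import *
st()
E
```

```text
t 6.83 pos [ 0.457  -0.0006 -0.0333] yawz -106.03 tilt 0.257 open 19.3mm F [ 0.1 -0.3  0.9] q [-0.07  0.95 -0.05  2.2   1.54  0.04 -1.91]
```

Request:
arm_command(
  plan=[
    [0.01, -0.01, 0, 0, 0],
    [0.01, -0.03, 0, 0, 0],
    [0.01, -0.04, 0, 0, 0],
    [0.01, -0.02, 0, 0, 0],
    [0.01, 0, 0, 0, 0],
  ],
)

```text
clock: 7.45
tool_pos: [0.4582, -0.001, 0.0617]
eef_rot: [-0.564, -0.425, 0.566, -0.425]
contact_force: [0.4, 0.4, -2.4]
opening: 0.215
```

```bash
python3 - <<'E'
from h import *
go(.627,-.2538,.06,-84.6)
B=lambda u,v:((u+.5)/5-.5+280,(v+.5)/5-.5+140)
D=lambda u,v:((u+.5)/5-.5+230,(v+.5)/5-.5+240)
print('oil cap',ray('top',*B(529,112),.13),ray('side',*D(618,302),.13),'tub',ray('top',*B(452,294),.05),ray('side',*D(404,405),.05))
print('gauge',ray('top',*B(150,378),.017),ray('side',*D(175,190),.017))
print('bracket',ray('top',*B(225,435),.04))
snap('side','s5');cv2.imwrite('pics/s5c.png',cv2.imread('pics/s5.png')[100:350,150:400])
E
```

```text
t 7.45 pos [ 0.4582 -0.001   0.0617] yawz -106.12 tilt 0.150 open 18.9mm F [ 0.4  0.4 -2.4] q [ 0.22  0.78 -0.52  2.16  0.96  0.44 -1.35]
roll -0.376  then d  [0.0016 0.1442 0.2675]  | d before roll [0.0016 0.2323 0.1959]
oil cap [ 0.63267382 -0.43097546  0.13      ] [ 0.63272324 -0.42631765  0.13      ] tub [ 0.5389075  -0.40228876  0.05      ] [ 0.53837223 -0.40171016  0.05      ]
gauge [ 0.48870304 -0.22085477  0.017     ] [ 0.4852681  -0.22057735  0.017     ]
bracket [ 0.45079366 -0.26384242  0.04      ]
```

View pics/s5c.png

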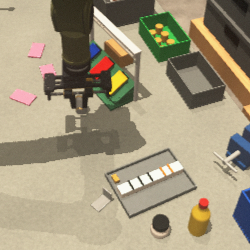

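Request:
arm_command(
  plan=[
    [0.01, 0, 0, 0, -0.125],
    [0.01, 0, 0, 0, -0.125],
    [0.01, 0, 0, 0, -0.126],
    [0.01, 0, 0.018, 0.033, 0],
    [0.01, 0, 0.024, 0.045, 0],
    [0.01, 0, 0.024, 0.045, 0],
    [0.01, 0, 0.024, 0.045, 0],
    [0.01, 0, 0.024, 0.045, 0],
    [0.01, 0, 0.02, 0.035, 0],
    [0.01, 0, 0.01, 0.02, 0],
    [0.01, 0, 0, 0, 0],
  ],
)

```text
clock: 8.88
tool_pos: [0.6256, -0.2554, 0.0578]
eef_rot: [0.474, 0.524, -0.479, 0.521]
contact_force: [-0.3, 0.5, -1.5]
opening: 0.217
```

```bash
python3 - <<'E'
from h import *
go(.627,-.2538,-.0063,-84.6);snap('wrist','w6')
E
```

```text
t 8.88 pos [ 0.6256 -0.2554  0.0578] yawz -84.67 tilt 0.458 open 19.1mm F [-0.3  0.5 -1.5] q [ 0.68  1.03 -0.75  1.48  0.8   0.96 -0.22]
roll -0.001  then d  [ 0.0641  0.002  -0.0017]  | d before roll [ 0.0641  0.002  -0.0017]
```

View pics/w6.png

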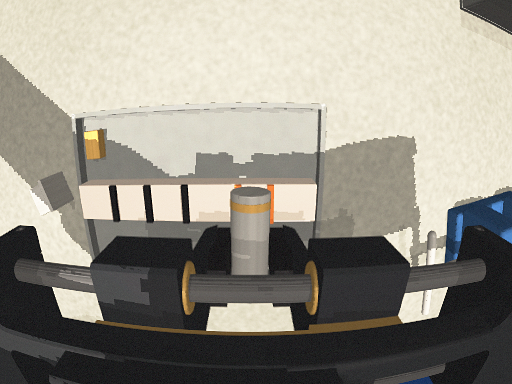

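```bash
python3 - <<'E'
from h import *
s=r.get_state()
a=np.radians(5.4);ex=np.array([np.cos(a),np.sin(a)]);ey=np.array([-ex[1],ex[0]])
P0=np.array([.627,-.2538])
for k,u,v,tx in(('c3',114,203,-52.5),('c2',149,203,-22.5),('c1',185,203,7.5),('o2',271,204,72)):
    p=wray(u,v,.031,s)[:2]; print(k,p.round(4),'tray',(60+1000*(p-P0)@ex).round(1),tx,(1000*(p-P0)@ey).round(1))
for u,v in((81,182),(82,218),(317,184),(317,221)):
    p=wray(u,v,.027,s)[:2]; print((60+1000*(p-P0)@ex).round(1),(1000*(p-P0)@ey).round(1))
E
```

```text
c3 [ 0.5158 -0.2635] tray -51.6 -52.5 0.8
c2 [ 0.5465 -0.2602] tray -20.7 -22.5 1.2
c1 [ 0.5755 -0.2572] tray 8.4 7.5 1.5
o2 [ 0.6399 -0.2516] tray 73.1 72 1.0
-83.8 17.5
-88.6 -14.7
107.9 15.5
110.0 -14.4
```

Request:
arm_command(
  plan=[
    [0.01, 0.02, 0.002, -0.001, 0],
    [0.01, 0.025, 0.001, -0.001, 0],
    [0.01, 0.013, 0, 0, 0],
    [0.01, 0.004, 0, 0, 0],
    [0.01, 0, 0, 0, 0],
    [0.01, 0, 0, 0, 0],
  ],
)

```text
clock: 9.68
tool_pos: [0.6296, -0.2517, -0.0007]
eef_rot: [0.474, 0.524, -0.477, 0.523]
contact_force: [0.0, -0.1, -1.6]
opening: 0.215
```

```bash
python3 - <<'E'
from h import *
go(.6277,-.2533,-.0045,-84.6);snap('side','s7');cv2.imwrite('pics/s7c.png',cv2.resize(cv2.imread('pics/s7.png')[200:340,210:370],None,fx=4,fy=4))
E
```

```text
t 9.68 pos [ 0.6296 -0.2517 -0.0007] yawz -84.52 tilt 0.215 open 18.9mm F [ 0.  -0.1 -1.6] q [ 0.66  1.11 -0.71  1.49  0.87  0.88 -0.26]
roll 0.001  then d  [ 0.0038 -0.002   0.0014]  | d before roll [ 0.0038 -0.002   0.0014]
```

View pics/s7c.png

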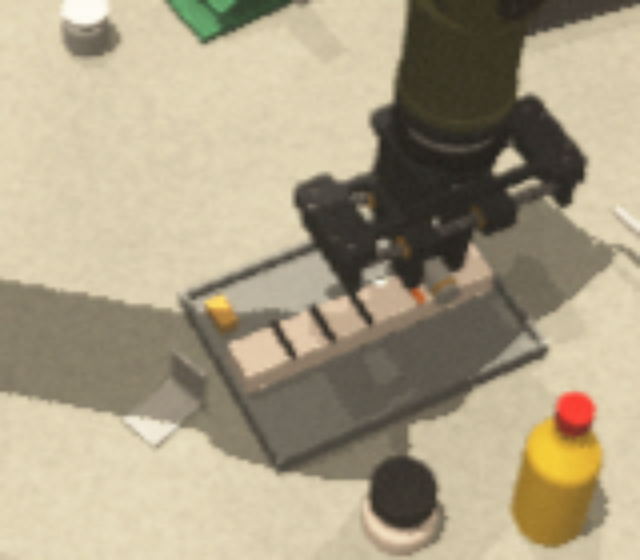

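Request:
arm_command(
  plan=[
    [0.01, 0.002, -0.002, 0.0015, 0],
    [0.01, 0.002, 0, 0, 0],
    [0.01, 0.001, 0, 0, 0],
    [0.01, 0, 0, 0, 0],
    [0.01, 0, 0, 0, 0],
  ],
)

```text
clock: 10.35
tool_pos: [0.6269, -0.2539, -0.0052]
eef_rot: [0.474, 0.524, -0.478, 0.523]
contact_force: [-3.6, -0.3, 7.4]
opening: 0.219
```

```bash
python3 - <<'E'
from h import *
go(.6277,-.2533,-.0055,-84.6)
E
```

```text
t 10.35 pos [ 0.6269 -0.2539 -0.0052] yawz -84.54 tilt 0.325 open 19.3mm F [-3.6 -0.3  7.4] q [ 0.66  1.11 -0.71  1.5   0.87  0.87 -0.26]
roll 0.001  then d  [ 0.0003  0.0008 -0.0006]  | d before roll [ 0.0003  0.0008 -0.0006]
```

Request:
arm_command(
  plan=[
    [0.01, 0, -0.0008, 0, 0],
    [0.01, 0, 0, 0, 0],
    [0.024, 0, 0, 0, 0],
    [0.034, 0, 0, 0, 0],
    [0.04, 0, 0, 0, 0],
    [0.04, 0, 0, 0, 0],
    [0.04, -0.01, 0, 0, 0],
    [0.04, -0.03, 0, 0, 0],
    [0.04, -0.04, 0, 0, 0],
    [0.04, -0.04, 0, 0, 0],
  ],
)

```text
clock: 11.6
tool_pos: [0.6273, -0.2528, 0.1151]
eef_rot: [0.474, 0.524, -0.477, 0.523]
contact_force: [0.1, -0.9, 0.4]
opening: 0.458
```

```bash
python3 - <<'E'
from h import *
go(.5904,.1693,.2,12.2);s=r.get_state();snap('wrist','w8');
snap('side','s8');cv2.imwrite('pics/s8c.png',cv2.resize(cv2.imread('pics/s8.png')[230:340,230:370],None,fx=5,fy=5))
E
```

```text
t 11.60 pos [ 0.6273 -0.2528  0.1151] yawz -84.49 tilt 0.232 open 40.3mm F [ 0.1 -0.9  0.4] q [ 0.69  0.97 -0.8   1.45  0.75  1.05 -0.17]
roll -1.688  then d  [-0.0853  0.4203  0.0528]  | d before roll [-0.0853  0.0035 -0.4236]
```

View pics/s8c.png

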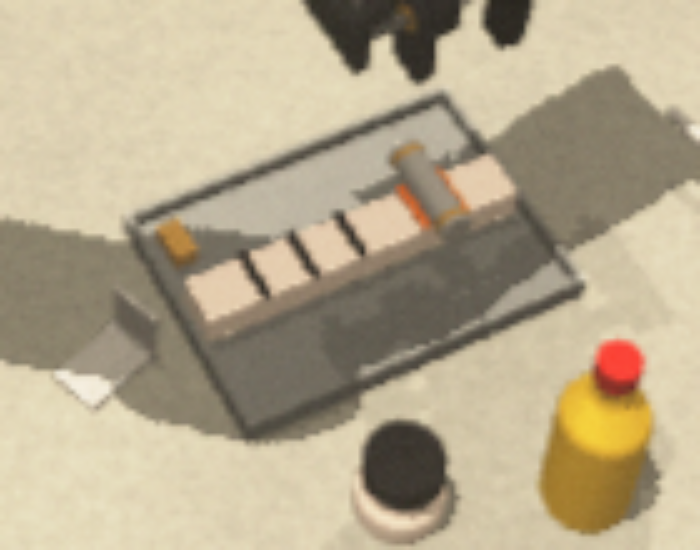

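View pics/w8.png

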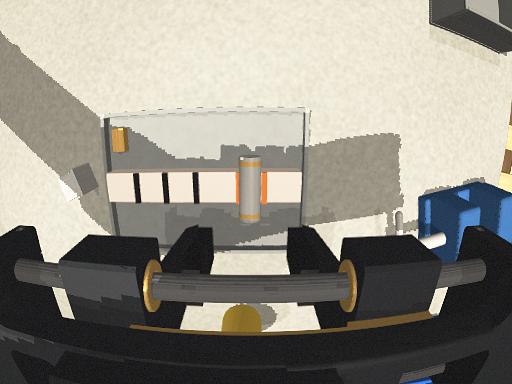

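```bash
python3 - <<'E'
from h import *
s=r.get_state()
a=np.radians(5.4);ex=np.array([np.cos(a),np.sin(a)]);ey=np.array([-ex[1],ex[0]])
P0=np.array([.627,-.2538])
T=lambda p:(60+1000*(p[:2]-P0)@ex,1000*(p[:2]-P0)@ey)
for k,u,v,z in(('c3',137,187,.031),('c2',166,187,.031),('c1',196,187,.031),('o1',238,187,.031),('o2',264,187,.031),('rib',108,171,.027),('rib',108,202,.027),('rib',301,170,.027),('rib',301,203,.027),('rolA',250,157,.042),('rolB',250,222,.042)): print(k,np.round(T(wray(u,v,z,s)),1))
E
```

```text
c3 [-47.7  -1.7]
c2 [-17.3  -1.8]
c1 [12.5 -2. ]
o1 [52.5 -2.1]
o2 [77.  -2.1]
rib [-80.6  14.3]
rib [-85.  -18.8]
rib [112.4  13.6]
rib [113.9 -19.4]
rolA [63.7 28.2]
rolB [ 63.8 -33.1]
```

Request:
arm_command(
  plan=[
    [0.062, 0, 0, 0, -0.169],
    [0.062, 0, 0, 0, -0.169],
    [0.062, 0, 0, 0, -0.169],
    [0.062, 0, 0, 0, -0.169],
    [0.062, 0, 0, 0, -0.169],
    [0.062, 0, 0, 0, -0.169],
    [0.062, 0, 0, 0, -0.169],
    [0.062, 0, 0, 0, -0.169],
    [0.062, 0, 0, 0, -0.168],
    [0.062, 0, 0, 0, -0.168],
  ],
)

```text
clock: 12.95
tool_pos: [0.6268, -0.2531, 0.1129]
eef_rot: [-0.077, 0.705, 0.077, 0.701]
contact_force: [0.8, 1.3, 0.0]
opening: 0.705
```

Request:
arm_command(
  plan=[
    [0.062, 0, 0.046, -0.022, 0],
    [0.062, 0, 0.046, -0.022, 0],
    [0.062, 0, 0.046, -0.022, 0],
    [0.062, 0, 0.046, -0.022, 0],
    [0.062, 0, 0.046, -0.022, 0],
    [0.062, 0, 0.045, 0.02, 0],
    [0.062, 0, 0.045, 0.02, 0],
    [0.062, 0, 0.045, 0.02, 0],
    [0.062, 0, 0.045, 0.015, 0],
    [0.062, 0, 0.045, 0.005, 0],
    [0.062, 0, 0.03, 0, 0],
    [0.062, 0, 0, 0, 0],
  ],
)

```text
clock: 14.45
tool_pos: [0.4941, 0.2176, 0.1135]
eef_rot: [-0.076, 0.705, 0.077, 0.701]
contact_force: [0.4, -0.5, 0.9]
opening: 0.705
```

```bash
python3 - <<'E'
from h import *
go(.5479,.2442,.115,12.2);snap('wrist','w9')
E
```

```text
t 14.45 pos [0.4941 0.2176 0.1135] yawz 12.47 tilt 0.276 open 62.1mm F [ 0.4 -0.5  0.9] q [ 0.1   0.95 -1.12  1.88  1.02  1.03  0.31]
roll 0.005  then d  [-0.0018  0.0146  0.0582]  | d before roll [-0.0018  0.0144  0.0583]
```

View pics/w9.png

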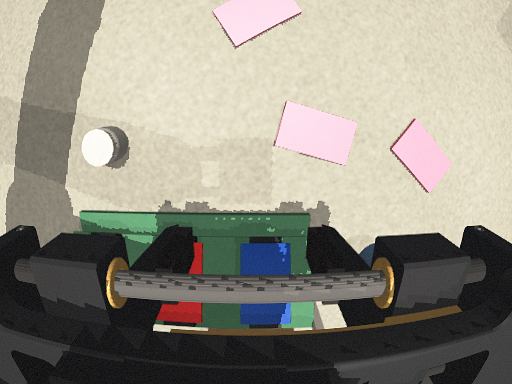

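```bash
python3 - <<'E'
from h import *
s=r.get_state()
cv2.imwrite('pics/w9c.png',cv2.resize(cv2.imread('pics/w9.png')[205:335,150:350],None,fx=4,fy=4))
a=np.radians(12.2);ex=np.array([np.cos(a),np.sin(a)]);ey=np.array([-ex[1],ex[0]])
O=np.array([.5904,.1693])
M=R.from_quat(s['eef_rot']).as_matrix()
for u,v in((241,244),(291,243)):
    p=wray(u,v,.0462,s); print((1000*(p[:2]-O)@ex).round(1),(1000*(p[:2]-O)@ey).round(1),'tool',(M.T@(p-s['tool_pos'])).round(4))
E
```

```text
-34.9 55.9 tool [ 0.0666 -0.0091  0.0494]
-35.7 102.4 tool [0.0666 0.0373 0.0487]
```

View pics/w9c.png

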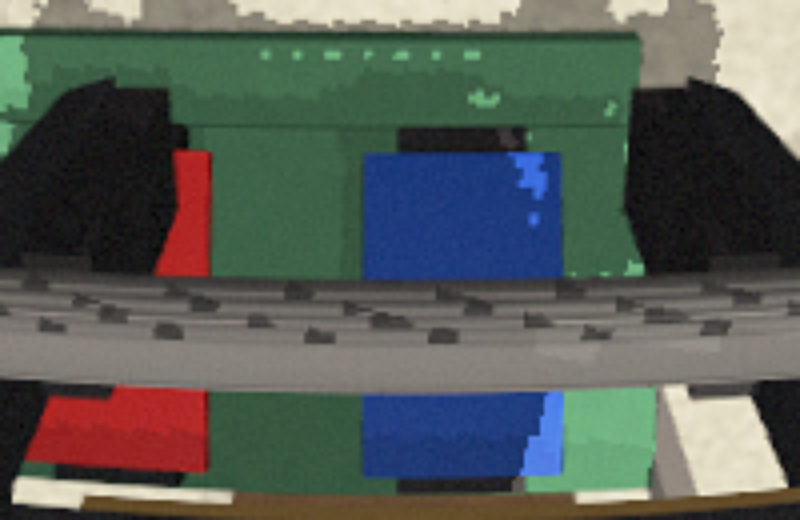

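```bash
python3 - <<'E'
from h import *
go(.5479,.2442,.115,12.2)
E
```

```text
t 14.50 pos [0.4946 0.2151 0.113 ] yawz 12.32 tilt 0.304 open 61.7mm F [ 1.  -0.6  0.1] q [ 0.1   0.95 -1.12  1.88  1.02  1.03  0.31]
roll 0.002  then d  [-0.0023  0.0172  0.0582]  | d before roll [-0.0023  0.017   0.0582]
```

Request:
arm_command(
  plan=[
    [0.062, 0, 0.005, 0.02, 0],
    [0.062, 0, 0.006, 0.02, 0],
    [0.062, 0, 0.006, 0.018, 0],
    [0.062, 0.02, 0, 0, 0],
    [0.062, 0.02, 0, 0, 0],
    [0.062, 0.01, 0, 0, 0],
    [0.062, 0, 0, 0, 0],
    [0.062, 0, 0, 0, 0],
  ],
)

```text
clock: 15.5
tool_pos: [0.5478, 0.2436, 0.0633]
eef_rot: [-0.076, 0.705, 0.075, 0.702]
contact_force: [-0.2, -0.5, 0.0]
opening: 0.706
```

```bash
python3 - <<'E'
from h import *
go(.5479,.2442,.004,12.2);snap('side','s10');
im=cv2.imread('pics/s10.png');cv2.imwrite('pics/s10c.png',cv2.resize(im[60:230,180:320],None,fx=4,fy=4))
snap('wrist','w10');cv2.imwrite('pics/w10c.png',cv2.resize(cv2.imread('pics/w10.png')[190:384,100:400],None,fx=2.5,fy=2.5))
E
```

```text
t 15.50 pos [0.5478 0.2436 0.0633] yawz 12.22 tilt 0.258 open 62.2mm F [-0.2 -0.5  0. ] q [ 0.04  1.07 -1.06  1.72  1.07  1.05  0.37]
roll 0.000  then d  [0.0593 0.0006 0.0005]  | d before roll [0.0593 0.0006 0.0005]
```

View pics/s10c.png

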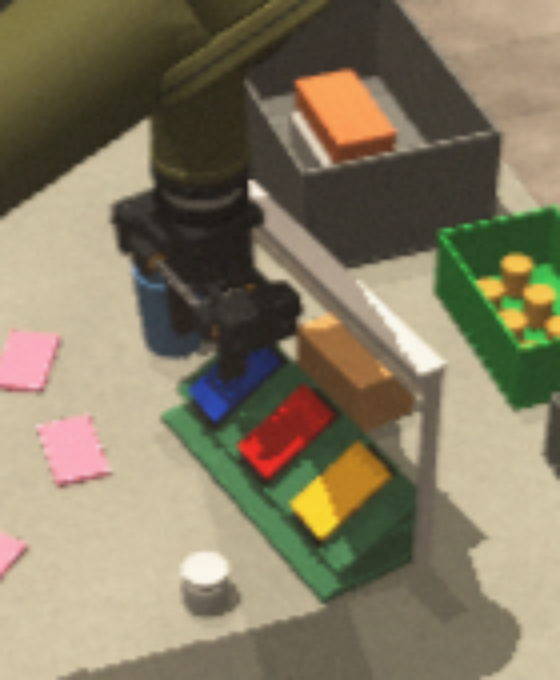

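View pics/w10c.png

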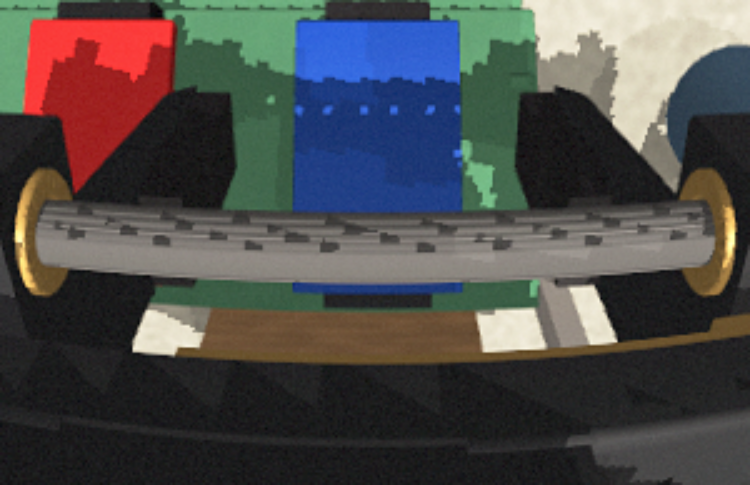

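```bash
python3 - <<'E'
from h import *
A=lambda u,v:((u+.5)/5-.5+90,(v+.5)/5-.5+130)
p=ray('top',*A(104,279),.085)
a=np.radians(12.2);ex=np.array([np.cos(a),np.sin(a)]);ey=np.array([-ex[1],ex[0]]);O=np.array([.5904,.1693])
print(p,(p[:2]-O)@ex,(p[:2]-O)@ey)
c=r.calibration('wrist');Mt=np.array(c['mount']);d=np.load('pics/w10.npy')
def tp(u,v):
    a=np.array([(u-c['cx'])/c['fx'],(v-c['cy'])/c['fy']]); th=np.hypot(*a);k=a/th*np.tan(th)
    return (Mt@np.r_[k*d[v,u],d[v,u],1])[:3].round(4)
for u,v in((400,236),(440,240),(475,232),(380,240),(470,310),(250,350)):print(u,v,tp(u,v))
E
```

```text
[0.557718   0.38468398 0.085     ] 0.013572071903894197 0.21742624249393727
400 236 [-0.1086  0.0442 -0.0354]
440 240 [-0.1127  0.057  -0.0351]
475 232 [-0.1088  0.0761 -0.0349]
380 240 [-0.1083  0.0376 -0.0343]
470 310 [-0.1336  0.058  -0.0233]
250 350 [-0.1394 -0.0008 -0.0248]
```

Request:
arm_command(
  plan=[
    [0.062, 0.02, 0, 0, 0],
    [0.062, 0.02, 0, 0, 0],
    [0.062, 0.012, 0, 0, 0],
    [0.062, 0.005, 0, 0, 0],
    [0.062, 0, 0, 0, 0],
    [0.062, 0, 0, 0, 0],
  ],
)

```text
clock: 16.35
tool_pos: [0.5479, 0.2437, 0.0065]
eef_rot: [-0.075, 0.705, 0.075, 0.702]
contact_force: [-0.2, 0.3, 0.4]
opening: 0.703
```

```bash
python3 - <<'E'
from h import *
go(.5479,.2442,.004,12.2)
E
```

```text
t 16.35 pos [0.5479 0.2437 0.0065] yawz 12.21 tilt 0.231 open 61.9mm F [-0.2  0.3  0.4] q [ 0.02  1.14 -1.01  1.74  1.17  0.99  0.31]
roll 0.000  then d  [0.0025 0.0005 0.0002]  | d before roll [0.0025 0.0005 0.0002]
```

Request:
arm_command(
  plan=[
    [0.062, 0.002, 0.0005, 0, 0],
    [0.05, 0, 0, 0, 0],
    [0.04, 0, 0, 0, 0],
    [0.03, 0, 0, 0, 0],
    [0.03, 0, 0, 0, 0],
    [0.03, 0, 0, 0, 0],
  ],
  force=30,
)

```text
clock: 17.1
tool_pos: [0.5475, 0.2437, 0.0041]
eef_rot: [-0.076, 0.705, 0.075, 0.701]
contact_force: [-0.6, 0.3, 1.0]
opening: 0.515
```

```bash
python3 - <<'E'
from h import *
st()
E
```

```text
t 17.10 pos [0.5475 0.2437 0.0041] yawz 12.20 tilt 0.278 open 45.4mm F [-0.6  0.3  1. ] q [ 0.02  1.15 -1.    1.74  1.17  0.99  0.31]
```

Request:
arm_command(
  plan=[
    [0.03, -0.008, 0, 0, 0],
    [0.03, -0.012, 0, 0, 0],
    [0.03, -0.02, 0, -0.02, 0],
    [0.03, -0.02, 0, -0.03, 0],
    [0.03, -0.01, -0.02, -0.03, 0.06],
    [0.03, 0, -0.04, 0, 0.059],
    [0.03, 0, -0.045, 0.006, 0],
    [0.03, 0, -0.045, 0.006, 0],
    [0.03, 0, -0.045, 0.006, 0],
    [0.03, 0, -0.045, 0.006, 0],
    [0.03, 0, -0.045, 0.006, 0],
    [0.03, 0, -0.045, 0.006, 0],
  ],
)

```text
clock: 18.6
tool_pos: [0.5416, -0.0991, 0.0756]
eef_rot: [-0.034, 0.708, 0.033, 0.705]
contact_force: [1.3, 0.1, -1.3]
opening: 0.516
```

```bash
python3 - <<'E'
from h import *
go(.5883,-.2572,.03,5.4)
E
```

```text
t 18.60 pos [ 0.5416 -0.0991  0.0756] yawz 5.39 tilt 0.228 open 45.5mm F [ 1.3  0.1 -1.3] q [ 0.66  1.01 -1.06  1.87  1.08  0.99  0.76]
roll -0.000  then d  [ 0.0457 -0.1618  0.0317]  | d before roll [ 0.0457 -0.1618  0.0318]
```

Request:
arm_command(
  plan=[
    [0.03, 0, -0.045, 0.008, 0],
    [0.03, 0, -0.045, 0.008, 0],
    [0.03, 0, -0.04, 0.008, 0],
    [0.03, 0, -0.025, 0.007, 0],
    [0.03, 0, 0, 0, 0],
    [0.03, 0, 0, 0, 0],
    [0.03, 0, 0, 0, 0],
  ],
)

```text
clock: 19.48
tool_pos: [0.5865, -0.2471, 0.0751]
eef_rot: [-0.035, 0.708, 0.034, 0.705]
contact_force: [0.2, 0.1, -0.8]
opening: 0.516
```

```bash
python3 - <<'E'
from h import *
go(.5883,-.2572,.03,5.4);snap('wrist','w11');snap('side','s11')
cv2.imwrite('pics/s11c.png',cv2.resize(cv2.imread('pics/s11.png')[180:340,220:370],None,fx=4,fy=3.7))
E
```

```text
t 19.48 pos [ 0.5865 -0.2471  0.0751] yawz 5.56 tilt 0.269 open 45.5mm F [ 0.2  0.1 -0.8] q [ 0.83  1.08 -1.06  1.6   1.04  1.12  1.16]
roll 0.003  then d  [ 0.0451 -0.0102  0.0011]  | d before roll [ 0.0451 -0.0102  0.0011]
```

View pics/w11.png

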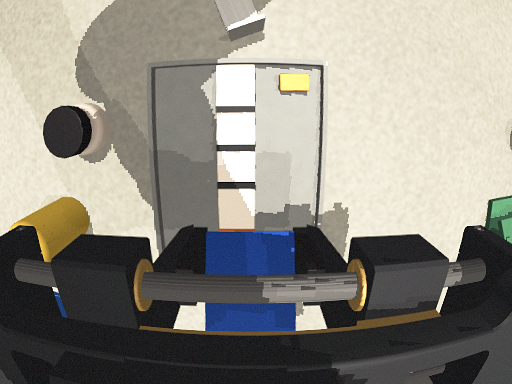

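View pics/s11c.png

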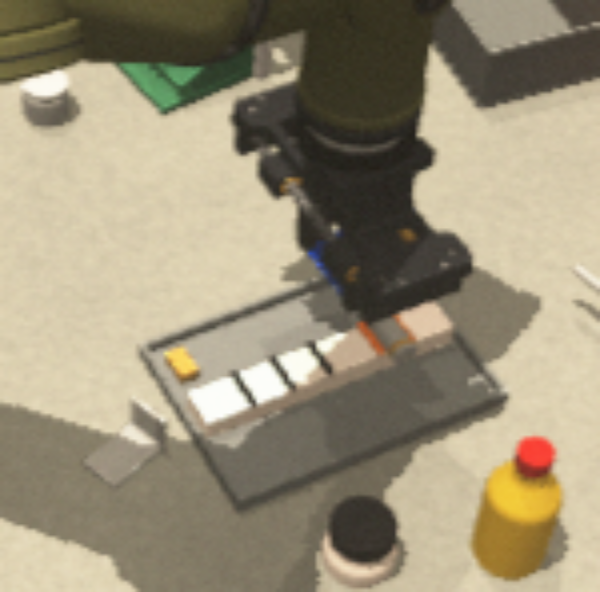

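```bash
cat >> h.py <<'E'
def tpt(u,v,d):
    c=r.calibration('wrist');Mt=np.array(c['mount'])
    a=np.array([(u-c['cx'])/c['fx'],(v-c['cy'])/c['fy']]); th=np.hypot(*a);k=a/th*np.tan(th)
    return (Mt@np.r_[k*d,d,1])[:3]
E
python3 - <<'E'
from h import *
cv2.imwrite('pics/w11c.png',cv2.resize(cv2.imread('pics/w11.png')[60:290,190:320],None,fx=5,fy=2.6))
im=cv2.imread('pics/w11.png');cv2.imwrite('pics/w11c.png',cv2.resize(im[90:240,190:310],None,fx=5,fy=4))
s,M=st();d=np.load('pics/w11.npy')
for k,u,v in(('toeL',210,235),('toeR',290,235),('toeM',250,234),('toeM',250,236),('toeM',250,245)): 
    p=tpt(u,v,d[v,u]);print(k,(p*1000).round(1))
for k,u,v in(('c3',236,108.5),('c2',236,148),('c1',236,185)): 
    p=wray(u,v,.031,s);print(k,p.round(4),(M.T@(p-s['tool_pos'])*1000).round(1))
for u,v in((217,110),(255,110),(217,185),(256,185)):
    p=wray(u,v,.027,s);print('rib',p.round(4),(M.T@(p-s['tool_pos'])*1000).round(1))
E
```

```text
t 19.57 pos [ 0.5865 -0.2477  0.0749] yawz 5.51 tilt 0.284 open 45.7mm F [ 0.3 -0.4 -0.8] q [ 0.83  1.08 -1.06  1.6   1.04  1.12  1.16]
toeL [-43.3 -21.5  -8. ]
toeR [-43.4  19.7  -8. ]
toeM [-43.8  -0.9  -8.9]
toeM [-44.   -0.9  -7.8]
toeM [-45.8  -0.9  -3.6]
c3 [ 0.5157 -0.2661  0.031 ] [ 44.3 -11.4 -72. ]
c2 [ 0.5459 -0.2633  0.031 ] [ 44.1 -11.6 -41.7]
c1 [ 0.575  -0.2608  0.031 ] [ 44.  -11.9 -12.4]
rib [ 0.518  -0.2808  0.027 ] [ 48.3 -26.2 -71.1]
rib [ 0.5154 -0.2516  0.027 ] [ 48.3   3.  -70.8]
rib [ 0.5775 -0.2762  0.027 ] [ 48.  -27.4 -11.5]
rib [ 0.5745 -0.245   0.027 ] [ 48.    3.9 -11.4]
```

View pics/w11c.png

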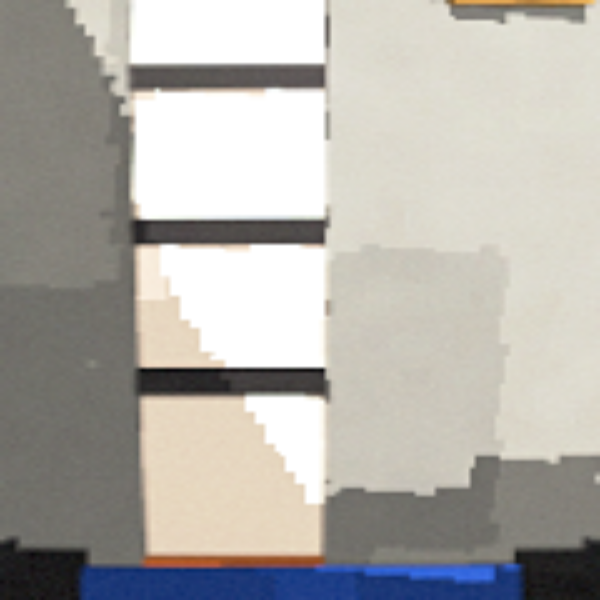

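Request:
arm_command(
  plan=[
    [0.03, 0.01, -0.0105, 0.001, 0],
    [0.03, 0.02, 0, 0, 0],
    [0.03, 0.02, 0, 0, 0],
    [0.03, 0.02, 0, 0, 0],
    [0.03, 0.008, 0, 0, 0],
    [0.03, 0.003, 0, 0, 0],
    [0.03, 0, 0, 0, 0],
    [0.03, 0, 0, 0, 0],
    [0.03, 0, 0, 0, 0],
  ],
)

```text
clock: 20.7
tool_pos: [0.5885, -0.2596, -0.0057]
eef_rot: [-0.034, 0.708, 0.033, 0.705]
contact_force: [0.3, 0.2, -1.2]
opening: 0.518
```

```bash
python3 - <<'E'
from h import *
go(.5883,-.2572,-.0108,5.4);snap('side','s12')
cv2.imwrite('pics/s12c.png',cv2.resize(cv2.imread('pics/s12.png')[220:330,240:360],None,fx=5,fy=5))
snap('wrist','w12')
cv2.imwrite('pics/w12c.png',cv2.resize(cv2.imread('pics/w12.png')[90:300,150:350],None,fx=4,fy=2.8))
E
```

```text
t 20.70 pos [ 0.5885 -0.2596 -0.0057] yawz 5.38 tilt 0.251 open 45.6mm F [ 0.3  0.2 -1.2] q [ 0.82  1.19 -1.    1.6   1.14  1.03  1.12]
roll -0.000  then d  [0.0051 0.0024 0.0001]  | d before roll [0.0051 0.0024 0.0001]
```

View pics/s12c.png

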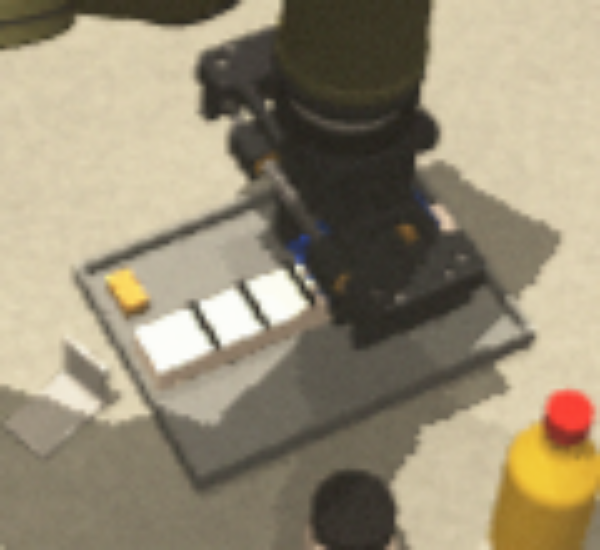

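View pics/w12c.png

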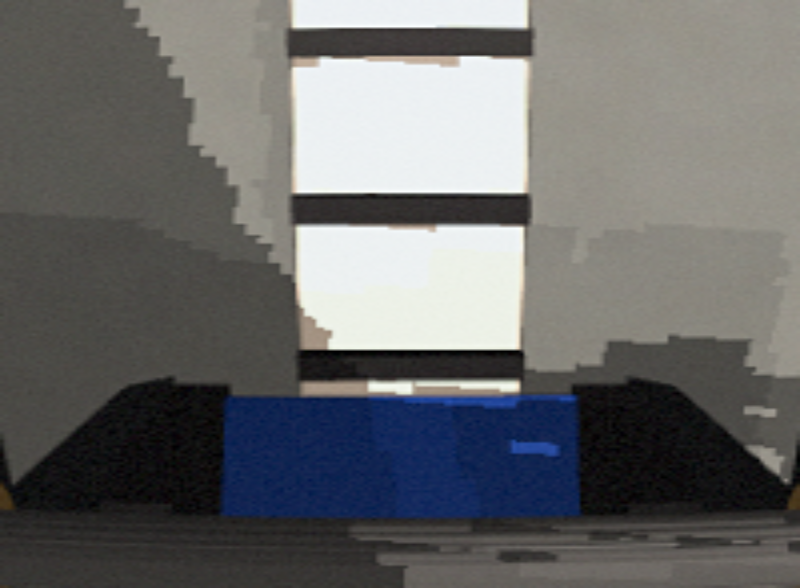

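```bash
python3 - <<'E'
from h import *
s,M=st();d=np.load('pics/w12.npy')
for v in(225.5,226):
    p=wray(252,v,.031,s);print((M.T@(p-s['tool_pos'])*1000).round(1))
for v in(232,233,234): print((tpt(250,v,d[v,250])*1000).round(1),(tpt(208,v,d[v,208])*1000).round(1),(tpt(292,v,d[v,292])*1000).round(1))
E
```

```text
t 20.80 pos [ 0.5883 -0.2596 -0.006 ] yawz 5.38 tilt 0.267 open 45.7mm F [ 1.3 -0.  -0.2] q [ 0.82  1.19 -1.    1.6   1.14  1.03  1.12]
[-36.9   0.2 -10.8]
[-36.9   0.2 -10.5]
[-41.9  -0.9  -9.2] [-42.9 -22.5  -9.5] [-42.3  20.8  -9.2]
[-42.2  -0.9  -8.7] [-42.3 -22.6  -8.6] [-42.6  20.8  -8.7]
[-43.7  -0.9  -8.8] [-43.1 -22.5  -8.4] [-43.   20.7  -8.3]
```

Request:
arm_command(
  plan=[
    [0.03, 0.002, 0.002, 0, 0],
    [0.03, 0.002, 0, 0, 0],
    [0.03, 0.001, 0, 0, 0],
    [0.03, 0, 0, 0, 0],
    [0.03, 0, 0, 0, 0],
  ],
)

```text
clock: 21.42
tool_pos: [0.5881, -0.2571, -0.0104]
eef_rot: [-0.034, 0.708, 0.033, 0.705]
contact_force: [-2.3, 0.4, 5.9]
opening: 0.519
```

```bash
python3 - <<'E'
from h import *
st()
E
```

```text
t 21.43 pos [ 0.5881 -0.2571 -0.0104] yawz 5.41 tilt 0.264 open 45.7mm F [-2.3  0.4  5.9] q [ 0.82  1.2  -0.99  1.61  1.15  1.03  1.11]
```

Request:
arm_command(
  plan=[
    [0.044, 0, 0, 0, 0],
    [0.044, 0, 0, 0, 0],
    [0.044, 0, 0, 0, 0],
  ],
  force=3,
)

```text
clock: 21.8
tool_pos: [0.5883, -0.2572, -0.011]
eef_rot: [-0.034, 0.708, 0.033, 0.705]
contact_force: [-0.9, 1.5, 4.2]
opening: 0.524
```

Request:
arm_command(
  plan=[
    [0.048, 0, 0, 0, 0],
    [0.052, 0, 0, 0, 0],
    [0.058, 0, 0, 0, 0],
    [0.06, 0, 0, 0, 0],
    [0.06, 0, 0, 0, 0],
  ],
)

```text
clock: 22.42
tool_pos: [0.5879, -0.2575, -0.0114]
eef_rot: [-0.034, 0.708, 0.033, 0.705]
contact_force: [0.1, -0.1, 0.8]
opening: 0.68
```

```bash
python3 - <<'E'
from h import *
st();snap('wrist','w13')
cv2.imwrite('pics/w13c.png',cv2.resize(cv2.imread('pics/w13.png')[90:300,150:350],None,fx=4,fy=2.8))
d=np.load('pics/w13.npy')
for v in(229,230,231,232,233,234,236,240,244): print(v,(tpt(250,v,d[v,250])*1000).round(1))
E
```

```text
t 22.43 pos [ 0.5879 -0.2575 -0.0114] yawz 5.39 tilt 0.288 open 59.9mm F [ 0.1 -0.1  0.8] q [ 0.82  1.2  -0.99  1.61  1.15  1.03  1.11]
229 [-43.8  -0.9 -11.6]
230 [-41.7  -0.9 -10.2]
231 [-38.2  -0.9  -8.2]
232 [-37.7  -0.9  -7.4]
233 [-43.8  -0.9  -9.4]
234 [-44.9  -0.9  -9.3]
236 [-45.2  -0.9  -8.4]
240 [-45.   -0.9  -6.1]
244 [-46.6  -0.9  -4.6]
```

View pics/w13c.png

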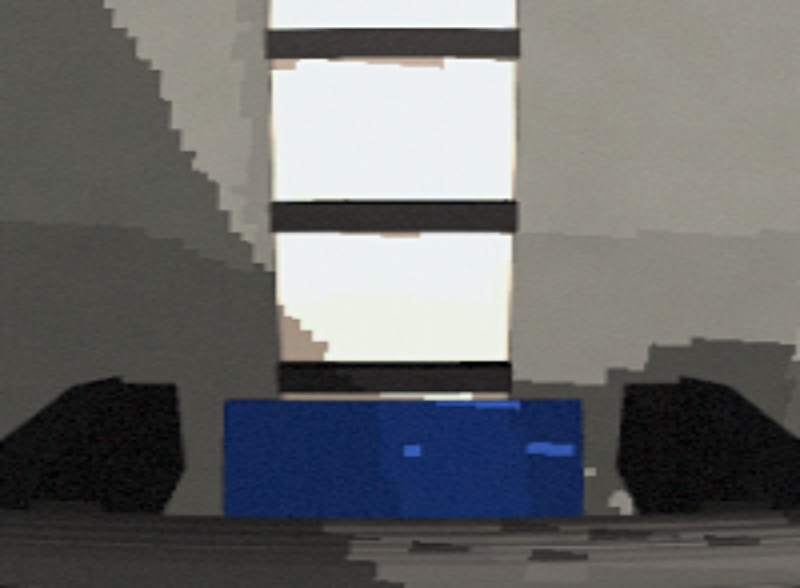

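Request:
arm_command(
  plan=[
    [0.062, -0.01, 0, 0, 0],
    [0.062, -0.03, 0, 0, 0],
    [0.062, -0.03, 0, 0, 0],
    [0.062, -0.03, 0, 0, 0],
    [0.062, 0, 0.04, -0.01, 0],
    [0.062, 0, 0.045, -0.01, 0],
    [0.062, 0, 0.045, -0.01, 0],
    [0.062, 0, 0.045, -0.01, 0],
    [0.062, 0, 0.045, -0.01, 0],
    [0.062, 0, 0.045, -0.005, 0],
    [0.062, 0, 0.045, -0.005, -0.06],
    [0.062, 0, 0, 0, -0.059],
  ],
)

```text
clock: 23.98
tool_pos: [0.4994, 0.0505, 0.0902]
eef_rot: [-0.078, 0.704, 0.079, 0.702]
contact_force: [-0.2, -1.2, -0.2]
opening: 0.702
```

```bash
python3 - <<'E'
from h import *
go(.5821,.0845,.06,12.2);snap('side','s14')
cv2.imwrite('pics/s14c.png',cv2.resize(cv2.imread('pics/s14.png')[240:330,240:360],None,fx=6,fy=6))
snap('top','t14')
cv2.imwrite('pics/t14c.png',cv2.resize(cv2.imread('pics/t14.png')[140:240,270:370],None,fx=6,fy=6))
E
```

```text
t 23.98 pos [0.4994 0.0505 0.0902] yawz 12.75 tilt 0.153 open 61.8mm F [-0.2 -1.2 -0.2] q [ 0.41  0.95 -1.09  2.01  1.1   0.95  0.51]
roll 0.010  then d  [0.03   0.0157 0.0881]  | d before roll [0.03   0.0149 0.0883]
```

View pics/s14c.png

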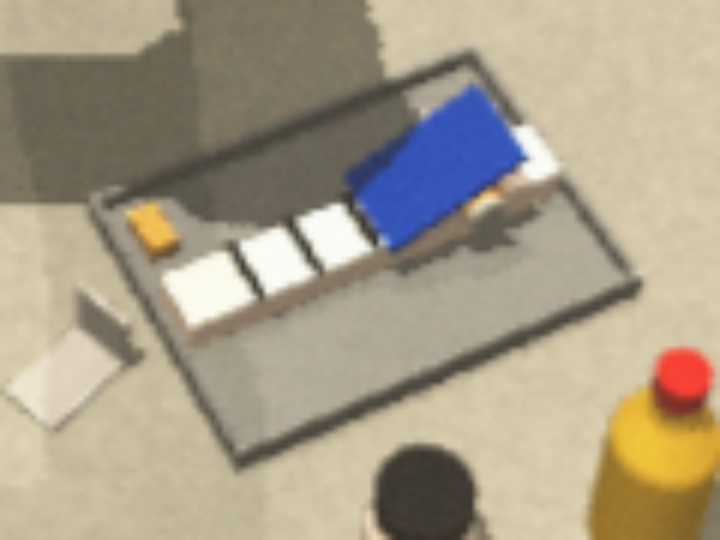

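View pics/t14c.png

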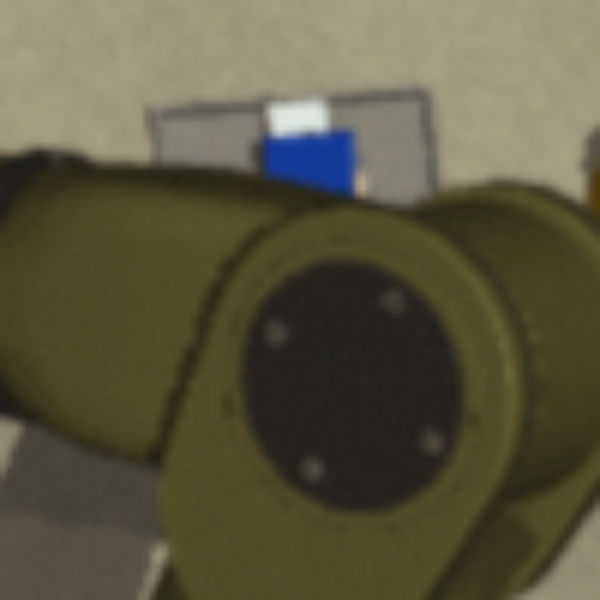

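Request:
arm_command(
  plan=[
    [0.062, 0, 0.005, 0.03, 0.005],
    [0.062, 0, 0.005, 0.03, 0],
    [0.062, 0.01, 0.004, 0.02, 0],
    [0.062, 0.02, 0.001, 0.008, 0],
    [0.062, 0, 0, 0, 0],
    [0.062, 0, 0, 0, 0],
    [0.062, 0, 0, 0, 0],
  ],
)

```text
clock: 24.95
tool_pos: [0.5821, 0.0784, 0.0586]
eef_rot: [-0.074, 0.705, 0.073, 0.702]
contact_force: [-0.7, -0.1, 0.1]
opening: 0.708
```

```bash
cat > pc.py <<'E'
from h import *
import sys
a=np.radians(5.4);EX=np.array([np.cos(a),np.sin(a)]);EY=np.array([-EX[1],EX[0]]);P0=np.array([.6274,-.2535])
def T(p): return np.round([60+1000*(p[:2]-P0)@EX,1000*(p[:2]-P0)@EY],1)
E
python3 - <<'E'
from pc import *
import m
b=m.blobs('side','s14')
for k,z in(('blue',.048),): print([(T(ray('side',*c,z)),int(n)) for c,n in b[k] if n<400 and n>50])
go(.5821,.0845,.004,12.2);snap('wrist','w15')
im=cv2.imread('pics/w15.png');cv2.imwrite('pics/w15c.png',cv2.resize(im[190:384,100:400],None,fx=2.5,fy=2.5))
E
```

```text
[(array([45.7, -0.5]), 359)]
t 24.95 pos [0.5821 0.0784 0.0586] yawz 11.92 tilt 0.268 open 62.4mm F [-0.7 -0.1  0.1] q [ 0.32  1.06 -1.05  1.76  1.09  1.03  0.62]
roll -0.005  then d  [0.0546 0.006  0.0015]  | d before roll [0.0546 0.0061 0.0015]
```

View pics/w15c.png

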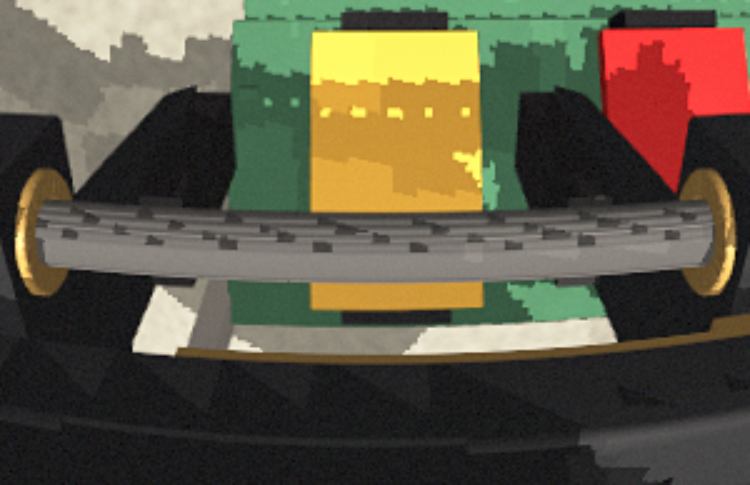

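Request:
arm_command(
  plan=[
    [0.062, 0.01, 0.006, 0.0015, -0.005],
    [0.062, 0.02, 0, 0, 0],
    [0.062, 0.012, 0, 0, 0],
    [0.062, 0.006, 0, 0, 0],
    [0.062, 0.002, 0, 0, 0],
    [0.062, 0, 0, 0, 0],
    [0.062, 0, 0, 0, 0],
  ],
)

```text
clock: 25.88
tool_pos: [0.5827, 0.0848, 0.0086]
eef_rot: [-0.076, 0.705, 0.075, 0.702]
contact_force: [-0.3, -0.5, 0.4]
opening: 0.706
```

```bash
python3 - <<'E'
from pc import *
go(.5821,.0845,.004,12.2)
E
```

```text
t 25.88 pos [0.5827 0.0848 0.0086] yawz 12.20 tilt 0.236 open 62.2mm F [-0.3 -0.5  0.4] q [ 0.29  1.13 -1.    1.77  1.17  0.97  0.56]
roll 0.000  then d  [ 0.0046 -0.0002 -0.0006]  | d before roll [ 0.0046 -0.0002 -0.0006]
```

Request:
arm_command(
  plan=[
    [0.062, 0.004, 0, 0, 0],
    [0.062, 0, 0, 0, 0],
    [0.05, 0, 0, 0, 0],
    [0.04, 0, 0, 0, 0],
    [0.03, 0, 0, 0, 0],
    [0.03, 0, 0, 0, 0],
    [0.03, 0, 0, 0, 0],
  ],
  force=30,
)

```text
clock: 26.75
tool_pos: [0.5823, 0.0847, 0.0041]
eef_rot: [-0.076, 0.705, 0.075, 0.701]
contact_force: [0.3, 0.3, -0.3]
opening: 0.517
```

```bash
python3 - <<'E'
from pc import *
st()
E
```

```text
t 26.75 pos [0.5823 0.0847 0.0041] yawz 12.21 tilt 0.282 open 45.5mm F [ 0.3  0.3 -0.3] q [ 0.29  1.14 -0.99  1.78  1.18  0.97  0.56]
```

Request:
arm_command(
  plan=[
    [0.03, -0.008, 0, 0, 0],
    [0.03, -0.012, 0, 0, 0],
    [0.03, -0.02, 0, -0.02, 0],
    [0.03, -0.02, 0, -0.03, 0],
    [0.03, -0.02, -0.02, -0.03, 0.06],
    [0.03, 0, -0.04, 0.003, 0.059],
    [0.03, 0, -0.045, 0.003, 0],
    [0.03, 0, -0.045, 0.003, 0],
    [0.03, 0, -0.045, 0.003, 0],
    [0.03, 0, -0.045, 0.003, 0],
    [0.03, 0, -0.045, 0.004, 0],
    [0.03, 0, -0.025, 0.002, 0],
  ],
)

```text
clock: 28.25
tool_pos: [0.5593, -0.2411, 0.0854]
eef_rot: [-0.033, 0.708, 0.031, 0.705]
contact_force: [-0.2, 0.7, -1.2]
opening: 0.512
```

Request:
arm_command(
  plan=[
    [0.03, 0, 0, 0, 0],
    [0.03, 0, 0, 0, 0],
    [0.03, 0, 0, 0, 0],
  ],
)

```text
clock: 28.62
tool_pos: [0.5593, -0.236, 0.0853]
eef_rot: [-0.035, 0.708, 0.034, 0.705]
contact_force: [0.5, 0.0, -0.9]
opening: 0.512
```

```bash
python3 - <<'E'
from pc import *
go(.5584,-.26,-.0105,5.4)
p,d=snap('wrist','w16')
im=cv2.imread('pics/w16.png');cv2.imwrite('pics/w16c.png',cv2.resize(im[60:260,150:350],None,fx=4,fy=3))
E
```

```text
t 28.62 pos [ 0.5593 -0.236   0.0853] yawz 5.57 tilt 0.256 open 45.1mm F [ 0.5  0.  -0.9] q [ 0.85  1.04 -1.07  1.69  1.03  1.08  1.11]
roll 0.003  then d  [ 0.0958 -0.0238 -0.0028]  | d before roll [ 0.0958 -0.0238 -0.0028]
```

View pics/w16c.png

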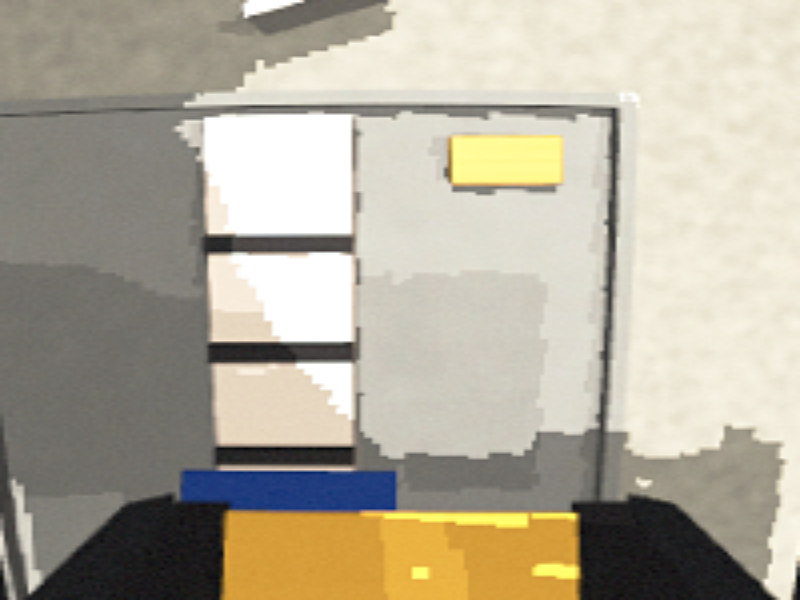

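Request:
arm_command(
  plan=[
    [0.03, 0, -0.012, -0.0015, 0],
    [0.03, 0.01, -0.012, -0.0013, 0],
    [0.03, 0.02, 0, 0, 0],
    [0.03, 0.02, 0, 0, 0],
    [0.03, 0.02, 0, 0, 0],
    [0.03, 0.012, 0, 0, 0],
    [0.03, 0.006, 0, 0, 0],
    [0.03, 0, 0, 0, 0],
    [0.03, 0, 0, 0, 0],
    [0.03, 0, 0, 0, 0],
  ],
)

```text
clock: 29.92
tool_pos: [0.5587, -0.2623, -0.0025]
eef_rot: [-0.034, 0.708, 0.033, 0.705]
contact_force: [-0.2, 0.4, -0.7]
opening: 0.518
```

```bash
cat > near.py <<'E'
from pc import *
import sys
n=sys.argv[1]
s,M=st();p,d=snap('wrist',n)
im=cv2.imread('pics/%s.png'%n);cv2.imwrite('pics/%sc.png'%n,cv2.resize(im[90:300,150:350],None,fx=4,fy=2.8,interpolation=cv2.INTER_NEAREST))
for v in range(228,238): print(v,(tpt(250,v,d[v,250])*1000).round(1),(M.T@(wray(250,v,.031,s)-s['tool_pos'])*1000).round(1))
E
python3 near.py w17;python3 - <<'E'
from pc import *
go(.5584,-.26,-.0105,5.4)
E
```

```text
t 29.93 pos [ 0.5587 -0.2623 -0.0025] yawz 5.39 tilt 0.240 open 45.7mm F [-0.2  0.4 -0.7] q [ 0.86  1.16 -0.99  1.69  1.16  1.    1.08]
228 [-29.6  -0.9  -6.3] [-33.5  -0.9  -7.9]
229 [-30.8  -0.9  -6.2] [-33.5  -0.9  -7.3]
230 [-30.1  -0.9  -5.3] [-33.5  -0.9  -6.8]
231 [-182.9   -0.9  -69.6] [-33.5  -0.9  -6.2]
232 [-42.1  -0.9  -9.2] [-33.5  -0.9  -5.6]
233 [-41.9  -0.9  -8.6] [-33.5  -0.9  -5. ]
234 [-43.9  -0.9  -8.9] [-33.5  -0.9  -4.4]
235 [-44.4  -0.9  -8.6] [-33.5  -0.9  -3.8]
236 [-43.4  -0.9  -7.6] [-33.5  -0.9  -3.2]
237 [-43.6  -0.9  -7.1] [-33.5  -0.9  -2.6]
t 29.98 pos [ 0.5586 -0.2624 -0.0026] yawz 5.38 tilt 0.250 open 45.1mm F [ 0.1 -0.5 -1.3] q [ 0.86  1.16 -0.99  1.69  1.16  1.    1.08]
roll -0.000  then d  [0.0079 0.0024 0.0001]  | d before roll [0.0079 0.0024 0.    ]
```

View pics/w17c.png

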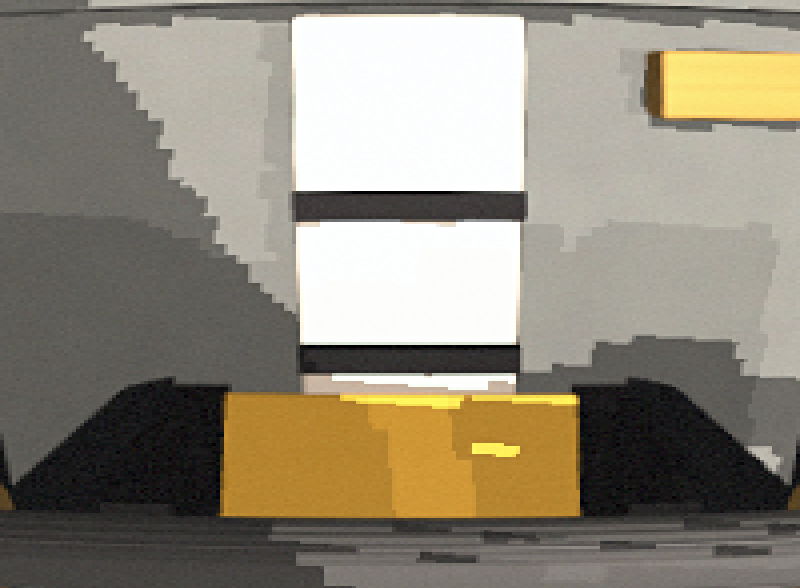

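Request:
arm_command(
  plan=[
    [0.03, 0.003, 0.0015, 0, 0],
    [0.03, 0.003, 0, 0, 0],
    [0.03, 0.0015, 0, 0, 0],
    [0.03, 0, 0, 0, 0],
    [0.03, 0, 0, 0, 0],
  ],
)

```text
clock: 30.6
tool_pos: [0.5581, -0.2606, -0.0102]
eef_rot: [-0.034, 0.708, 0.033, 0.705]
contact_force: [-2.1, -0.2, 5.9]
opening: 0.517
```

```bash
python3 - <<'E'
from h import *
st()
E
```

```text
t 30.60 pos [ 0.5581 -0.2606 -0.0102] yawz 5.39 tilt 0.281 open 45.5mm F [-2.1 -0.2  5.9] q [ 0.85  1.17 -0.98  1.69  1.17  0.99  1.07]
```

Same contact as blue. Relax and release.

Request:
arm_command(
  plan=[
    [0.044, 0, 0, 0, 0],
    [0.044, 0, 0, 0, 0],
    [0.044, 0, 0, 0, 0],
  ],
  force=3,
)

```text
clock: 30.98
tool_pos: [0.5583, -0.2607, -0.0108]
eef_rot: [-0.034, 0.708, 0.033, 0.705]
contact_force: [1.0, 0.8, 0.5]
opening: 0.519
```

Request:
arm_command(
  plan=[
    [0.048, 0, 0, 0, 0],
    [0.052, 0, 0, 0, 0],
    [0.058, 0, 0, 0, 0],
    [0.06, 0, 0, 0, 0],
    [0.06, 0, 0, 0, 0],
  ],
)

```text
clock: 31.6
tool_pos: [0.5581, -0.2608, -0.0107]
eef_rot: [-0.034, 0.708, 0.033, 0.705]
contact_force: [-0.4, -0.5, 0.6]
opening: 0.681
```

```bash
python3 near.py w18
```

```text
t 31.60 pos [ 0.5581 -0.2608 -0.0107] yawz 5.39 tilt 0.287 open 60.0mm F [-0.4 -0.5  0.6] q [ 0.85  1.17 -0.98  1.69  1.17  0.99  1.07]
228 [-41.6  -0.9 -11.3] [-41.6  -0.9 -11.3]
229 [-42.9  -0.9 -11.3] [-41.6  -0.9 -10.7]
230 [-42.7  -0.9 -10.6] [-41.6  -0.9 -10.2]
231 [-36.4  -0.9  -7.4] [-41.6  -0.9  -9.6]
232 [-43.   -0.9  -9.6] [-41.6  -0.9  -9. ]
233 [-44.   -0.9  -9.5] [-41.6  -0.9  -8.5]
234 [-43.7  -0.9  -8.8] [-41.6  -0.9  -7.9]
235 [-43.5  -0.9  -8.2] [-41.6  -0.9  -7.4]
236 [-43.4  -0.9  -7.6] [-41.6  -0.9  -6.8]
237 [-44.4  -0.9  -7.5] [-41.6  -0.9  -6.2]
```

View pics/w18c.png

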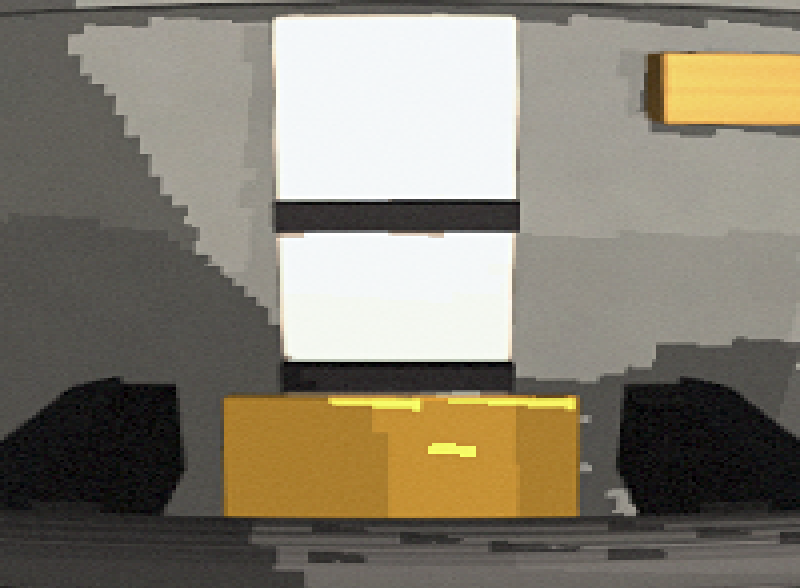

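Request:
arm_command(
  plan=[
    [0.062, -0.01, 0, 0, 0],
    [0.062, -0.03, 0, 0, 0],
    [0.062, -0.03, 0, -0.005, 0],
    [0.062, -0.03, 0.02, -0.005, 0],
    [0.062, 0, 0.045, -0.005, 0],
    [0.062, 0, 0.045, -0.005, 0],
    [0.062, 0, 0.045, -0.005, 0],
    [0.062, 0, 0.045, -0.005, 0],
    [0.062, 0, 0.045, -0.005, 0],
    [0.062, 0, 0.045, 0, 0],
    [0.062, 0, 0.045, 0, -0.06],
    [0.062, 0, 0.045, 0, -0.059],
  ],
)

```text
clock: 33.15
tool_pos: [0.4855, 0.1158, 0.0898]
eef_rot: [-0.076, 0.704, 0.075, 0.702]
contact_force: [0.4, -0.5, 0.0]
opening: 0.709
```

```bash
python3 - <<'E'
from h import *
go(.5653,.1639,.06,12.2)
E
```

```text
t 33.15 pos [0.4855 0.1158 0.0898] yawz 12.31 tilt 0.206 open 62.4mm F [ 0.4 -0.5  0. ] q [ 0.27  0.94 -1.08  2.01  1.09  0.94  0.37]
roll 0.002  then d  [0.0295 0.0302 0.0882]  | d before roll [0.0295 0.03   0.0883]
```

Request:
arm_command(
  plan=[
    [0.062, 0, 0.015, 0.03, 0],
    [0.062, 0, 0.01, 0.03, 0],
    [0.062, 0.01, 0.003, 0.02, 0],
    [0.062, 0.02, 0, 0.008, 0],
    [0.062, 0, 0, 0, 0],
    [0.062, 0, 0, 0, 0],
    [0.062, 0, 0, 0, 0],
  ],
)

```text
clock: 34.02
tool_pos: [0.565, 0.1599, 0.0591]
eef_rot: [-0.076, 0.705, 0.075, 0.701]
contact_force: [-0.4, -0.3, -1.1]
opening: 0.704
```

```bash
python3 - <<'E'
from pc import *
import m
go(.5653,.1639,.004,12.2);snap('wrist','w20')
im=cv2.imread('pics/w20.png');cv2.imwrite('pics/w20c.png',cv2.resize(im[190:384,100:400],None,fx=2.5,fy=2.5))
snap('side','s20');cv2.imwrite('pics/s20c.png',cv2.resize(cv2.imread('pics/s20.png')[240:330,240:360],None,fx=6,fy=6))
b=m.blobs('side','s20')
print(b['blue'],b['yellow'])
E
```

```text
t 34.02 pos [0.565  0.1599 0.0591] yawz 12.23 tilt 0.267 open 62.1mm F [-0.4 -0.3 -1.1] q [ 0.18  1.06 -1.04  1.76  1.08  1.02  0.48]
roll 0.001  then d  [0.0551 0.0039 0.0014]  | d before roll [0.0551 0.0039 0.0014]
[(array([319.35, 262.36]), np.int32(124)), (array([458.9 , 342.47]), np.int32(5808)), (array([488.2, 322. ]), np.int32(5)), (array([396.33, 335.5 ]), np.int32(6)), (array([402.2, 344.9]), np.int32(10)), (array([406.43, 351.57]), np.int32(7)), (array([419.17, 371.5 ]), np.int32(6))] [(array([302.83, 272.38]), np.int32(391)), (array([347.52, 313.4 ]), np.int32(90))]
```

View pics/w20c.png

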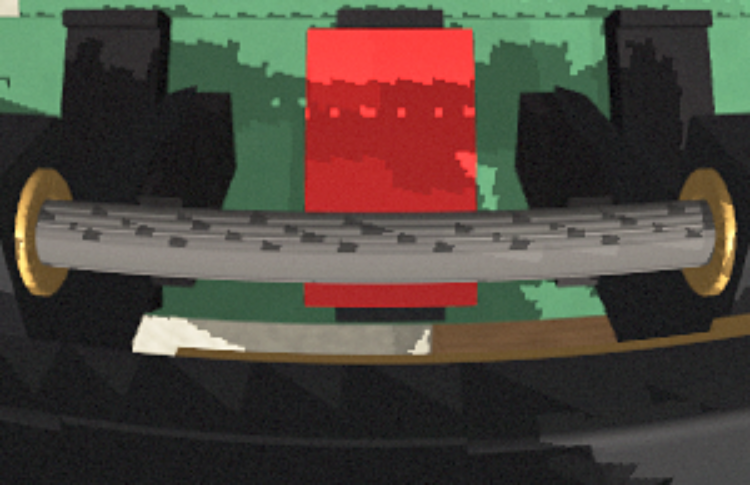

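View pics/s20c.png

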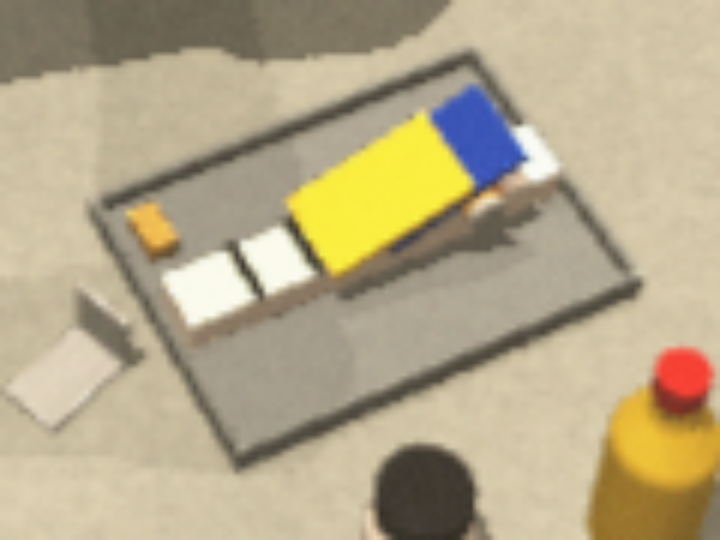

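Request:
arm_command(
  plan=[
    [0.062, 0.01, 0.004, 0.001, 0],
    [0.062, 0.02, 0, 0, 0],
    [0.062, 0.012, 0, 0, 0],
    [0.062, 0.006, 0, 0, 0],
    [0.062, 0.004, 0, 0, 0],
    [0.062, 0, 0, 0, 0],
    [0.062, 0, 0, 0, 0],
  ],
)

```text
clock: 35.0
tool_pos: [0.5654, 0.1643, 0.0069]
eef_rot: [-0.076, 0.705, 0.075, 0.702]
contact_force: [-0.1, -0.1, 0.1]
opening: 0.702
```

```bash
python3 - <<'E'
from pc import *
go(.5653,.1639,.004,12.2)
E
```

```text
t 35.00 pos [0.5654 0.1643 0.0069] yawz 12.20 tilt 0.243 open 61.8mm F [-0.1 -0.1  0.1] q [ 0.15  1.13 -0.99  1.77  1.17  0.96  0.42]
roll 0.000  then d  [ 0.0029 -0.0003 -0.0002]  | d before roll [ 0.0029 -0.0003 -0.0002]
```

Request:
arm_command(
  plan=[
    [0.062, 0.0025, 0, 0, 0],
    [0.062, 0, 0, 0, 0],
    [0.05, 0, 0, 0, 0],
    [0.04, 0, 0, 0, 0],
    [0.03, 0, 0, 0, 0],
    [0.03, 0, 0, 0, 0],
    [0.03, 0, 0, 0, 0],
  ],
  force=30,
)

```text
clock: 35.88
tool_pos: [0.5652, 0.1641, 0.0041]
eef_rot: [-0.076, 0.705, 0.075, 0.701]
contact_force: [-0.1, -0.3, 1.7]
opening: 0.518
```

```bash
python3 - <<'E'
from pc import *
st()
E
```

```text
t 35.88 pos [0.5652 0.1641 0.0041] yawz 12.21 tilt 0.280 open 45.7mm F [-0.1 -0.3  1.7] q [ 0.15  1.13 -0.99  1.78  1.17  0.96  0.42]
```

Request:
arm_command(
  plan=[
    [0.03, -0.008, 0, 0, 0],
    [0.03, -0.012, 0, 0, 0],
    [0.03, -0.02, 0, -0.02, 0],
    [0.03, -0.02, 0, -0.03, 0],
    [0.03, -0.02, -0.02, -0.03, 0.06],
    [0.03, 0, -0.04, 0, 0.059],
    [0.03, 0, -0.045, 0, 0],
    [0.03, 0, -0.045, 0, 0],
    [0.03, 0, -0.045, 0, 0],
    [0.03, 0, -0.045, 0, 0],
    [0.03, 0, -0.045, 0, 0],
    [0.03, 0, -0.045, 0, 0],
  ],
)

```text
clock: 37.38
tool_pos: [0.5234, -0.1821, 0.0858]
eef_rot: [-0.034, 0.708, 0.033, 0.705]
contact_force: [1.0, 0.5, -0.1]
opening: 0.514
```

Request:
arm_command(
  plan=[
    [0.03, 0, -0.045, 0, 0],
    [0.03, 0, -0.025, 0, 0],
    [0.03, 0, 0, 0, 0],
    [0.03, 0, 0, 0, 0],
    [0.03, 0, 0, 0, 0],
  ],
)

```text
clock: 38.0
tool_pos: [0.5298, -0.2484, 0.0854]
eef_rot: [-0.035, 0.708, 0.034, 0.705]
contact_force: [0.1, 0.0, -0.3]
opening: 0.517
```

```bash
python3 - <<'E'
from pc import *
go(.5284,-.2632,-.0105,5.4)
E
```

```text
t 38.00 pos [ 0.5298 -0.2484  0.0854] yawz 5.56 tilt 0.253 open 45.5mm F [ 0.1  0.  -0.3] q [ 0.91  1.02 -1.07  1.76  1.04  1.05  1.11]
roll 0.003  then d  [ 0.0959 -0.0145 -0.0024]  | d before roll [ 0.0959 -0.0145 -0.0024]
```

Request:
arm_command(
  plan=[
    [0.03, 0, -0.008, -0.001, 0],
    [0.03, 0.01, -0.005, -0.001, 0],
    [0.03, 0.02, 0, 0, 0],
    [0.03, 0.02, 0, 0, 0],
    [0.03, 0.02, 0, 0, 0],
    [0.03, 0.012, 0, 0, 0],
    [0.03, 0.006, 0, 0, 0],
    [0.03, 0, 0, 0, 0],
    [0.03, 0, 0, 0, 0],
    [0.03, 0, 0, 0, 0],
  ],
)

```text
clock: 39.25
tool_pos: [0.5289, -0.2637, -0.0024]
eef_rot: [-0.034, 0.708, 0.033, 0.705]
contact_force: [-1.3, 0.1, -0.2]
opening: 0.516
```

```bash
python3 near.py w21;python3 - <<'E'
from pc import *
go(.5284,-.2632,-.0105,5.4)
E
```

```text
t 39.25 pos [ 0.5289 -0.2637 -0.0024] yawz 5.39 tilt 0.240 open 45.4mm F [-1.3  0.1 -0.2] q [ 0.89  1.14 -0.98  1.77  1.19  0.96  1.04]
228 [-29.8  -0.9  -6.4] [-33.4  -0.9  -7.9]
229 [-29.4  -0.9  -5.6] [-33.4  -0.9  -7.3]
230 [-29.8  -0.9  -5.2] [-33.4  -0.9  -6.7]
231 [-42.   -0.9  -9.7] [-33.4  -0.9  -6.1]
232 [-42.   -0.9  -9.2] [-33.4  -0.9  -5.5]
233 [-42.4  -0.9  -8.8] [-33.4  -0.9  -4.9]
234 [-42.8  -0.9  -8.4] [-33.4  -0.9  -4.3]
235 [-42.4  -0.9  -7.7] [-33.4  -0.9  -3.7]
236 [-44.4  -0.9  -8. ] [-33.4  -0.9  -3.1]
237 [-43.2  -0.9  -6.9] [-33.4  -0.9  -2.5]
t 39.30 pos [ 0.5288 -0.2637 -0.0025] yawz 5.39 tilt 0.249 open 45.3mm F [-0.1 -0.5  0.3] q [ 0.89  1.14 -0.98  1.77  1.19  0.96  1.04]
roll -0.000  then d  [ 0.008   0.0005 -0.0003]  | d before roll [ 0.008   0.0005 -0.0003]
```

View pics/w21c.png

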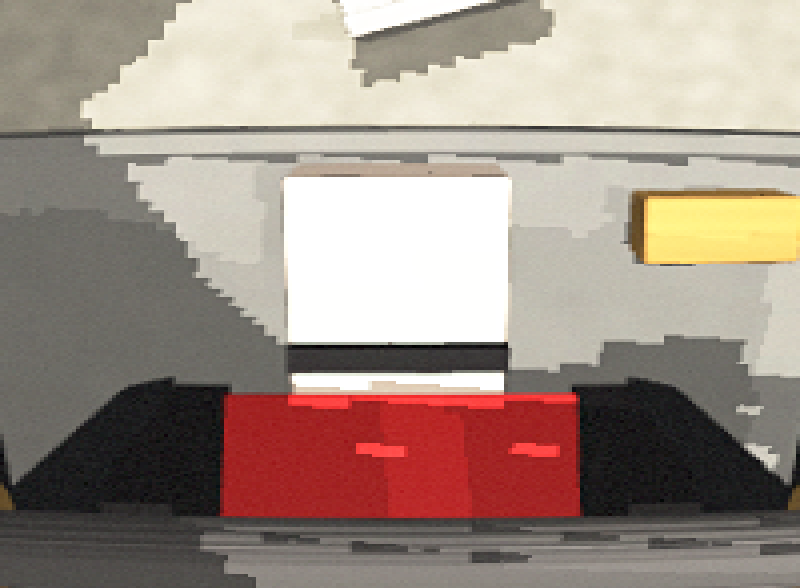

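Request:
arm_command(
  plan=[
    [0.03, 0.003, 0, 0, 0],
    [0.03, 0.003, 0, 0, 0],
    [0.03, 0.0015, 0, 0, 0],
    [0.03, 0, 0, 0, 0],
    [0.03, 0, 0, 0, 0],
  ],
)

```text
clock: 39.92
tool_pos: [0.5284, -0.2636, -0.0103]
eef_rot: [-0.034, 0.708, 0.033, 0.705]
contact_force: [-1.9, -0.5, 4.1]
opening: 0.518
```

```bash
python3 - <<'E'
from h import *
st()
E
```

```text
t 39.92 pos [ 0.5284 -0.2636 -0.0103] yawz 5.39 tilt 0.294 open 45.6mm F [-1.9 -0.5  4.1] q [ 0.89  1.15 -0.97  1.77  1.2   0.95  1.03]
```

Request:
arm_command(
  plan=[
    [0.044, 0, 0, 0, 0],
    [0.044, 0, 0, 0, 0],
    [0.044, 0, 0, 0, 0],
    [0.044, 0, 0, 0, 0],
  ],
  force=3,
)

```text
clock: 40.42
tool_pos: [0.5286, -0.2635, -0.0106]
eef_rot: [-0.034, 0.708, 0.033, 0.705]
contact_force: [1.2, 0.1, 1.3]
opening: 0.52
```

Request:
arm_command(
  plan=[
    [0.048, 0, 0, 0, 0],
    [0.052, 0, 0, 0, 0],
    [0.058, 0, 0, 0, 0],
    [0.06, 0, 0, 0, 0],
    [0.06, 0, 0, 0, 0],
    [0.06, -0.01, 0, 0, 0],
    [0.06, -0.03, 0, 0, 0],
    [0.06, -0.04, 0, 0, 0],
    [0.06, -0.04, 0.03, -0.03, 0],
    [0.06, -0.02, 0.05, -0.04, 0],
    [0.06, 0, 0.05, -0.03, 0],
    [0.06, 0, 0.05, 0, 0],
  ],
)

```text
clock: 41.92
tool_pos: [0.413, -0.0967, 0.1291]
eef_rot: [-0.034, 0.708, 0.032, 0.704]
contact_force: [0.6, 0.7, 0.3]
opening: 0.677
```

Request:
arm_command(
  plan=[
    [0.06, 0, 0.05, 0, 0],
    [0.06, 0, 0.05, 0, 0],
    [0.06, 0, 0, 0, 0],
    [0.06, 0, 0, 0, 0],
  ],
)

```text
clock: 42.42
tool_pos: [0.4062, 0.0023, 0.1284]
eef_rot: [-0.034, 0.708, 0.032, 0.705]
contact_force: [-0.3, -1.2, -0.2]
opening: 0.683
```

```bash
python3 - <<'E'
from pc import *
import m
st();snap('side','s22');snap('top','t22')
cv2.imwrite('pics/s22c.png',cv2.resize(cv2.imread('pics/s22.png')[230:345,230:360],None,fx=5,fy=5))
cv2.imwrite('pics/t22c.png',cv2.resize(cv2.imread('pics/t22.png')[140:250,280:400],None,fx=5,fy=5))
b=m.blobs('side','s22');print({k:[(c.tolist(),int(n)) for c,n in b[k] if n<500] for k in('blue','yellow','red')})
b=m.blobs('top','t22');print({k:[(c.tolist(),int(n)) for c,n in b[k] if n<500] for k in('blue','yellow','red')})
E
```

```text
t 42.42 pos [0.4062 0.0023 0.1284] yawz 5.40 tilt 0.309 open 60.2mm F [-0.3 -1.2 -0.2] q [ 0.54  0.79 -1.12  2.24  1.06  0.83  0.36]
{'blue': [([319.34, 262.36], 122), ([450.0, 271.4], 5), ([393.0, 330.2], 5), ([396.4, 335.8], 5), ([402.33, 345.22], 9), ([406.0, 351.2], 5), ([411.83, 358.33], 12)], 'yellow': [([310.22, 267.72], 134), ([348.08, 313.64], 101)], 'red': [([295.76, 276.66], 301), ([353.58, 302.0], 26)]}
{'blue': [([321.0, 166.19], 116)], 'yellow': [([134.0, 90.67], 6), ([153.5, 90.0], 6), ([163.2, 92.0], 5), ([140.86, 102.14], 7), ([143.5, 107.0], 6), ([379.86, 168.13], 91), ([322.02, 175.87], 126)], 'red': [([385.08, 162.05], 38), ([323.35, 192.2], 315)]}
```

View pics/s22c.png

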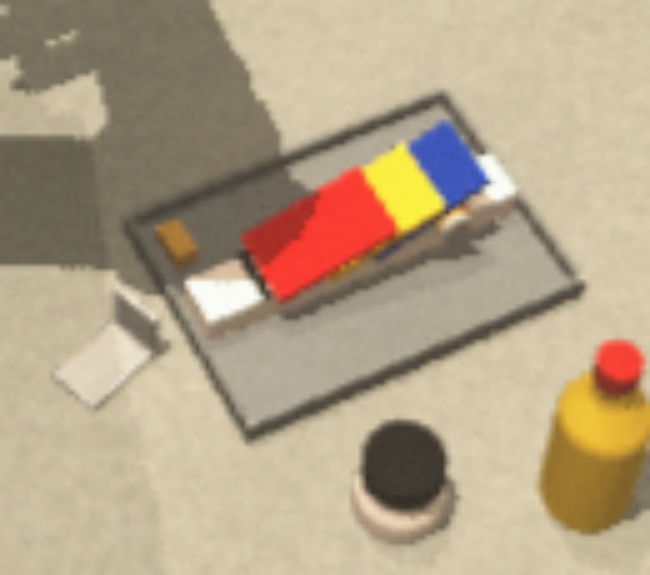

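View pics/t22c.png

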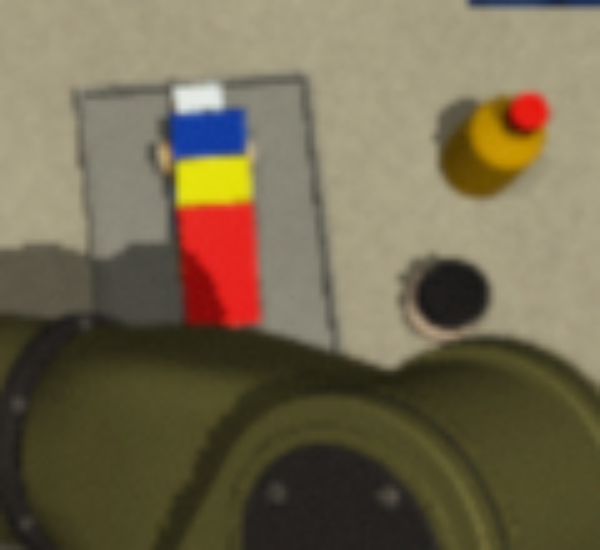

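```bash
python3 - <<'E'
from pc import *
B=lambda u,v:((u+.5)/5-.5+280,(v+.5)/5-.5+140)
import math
for k,l,rr,z,sl,c in(('b',(171,116),(245,109),.0634,24,10),('y',(176,160),(252,152),.0574,19,-20),('r',(178,210),(257,203),.054,16,-50)):
    p,q=T(ray('top',*B(*l),z)),T(ray('top',*B(*rr),z)); a=math.radians(sl)
    print(k,p,q,'ctr y',(p+q)[1]/2,'yawerr',math.degrees(math.atan2(p[0]-q[0],p[1]-q[1])),'expected head x for toe 0:',c+76*math.cos(a)-6*math.sin(a))
print(len([0]), r.get_state()['qd'].round(3))
E
```

```text
b [79.7 22.5] [ 80.7 -23.5] ctr y -0.5 yawerr -1.2453642667683475 expected head x for toe 0: 76.98903492238286
y [53.1 21.3] [ 54.6 -25.9] ctr y -2.299999999999999 yawerr -1.8202278377801784 expected head x for toe 0: 49.90600281880515
r [22.3 22.8] [ 23.  -26.2] ctr y -1.6999999999999993 yawerr -0.8184554616886136 expected head x for toe 0: 21.40206475641024
1 [ 0.007  0.005 -0.002  0.    -0.001 -0.004 -0.004]
```

```bash
python3 -c "
from h import *
st();print(r.finish_job())"
```

```text
t 42.52 pos [0.4061 0.0014 0.1281] yawz 5.25 tilt 0.331 open 59.9mm F [-0.  -0.9 -0.4] q [ 0.54  0.79 -1.12  2.24  1.06  0.83  0.36]
the job is handed in; nothing more can be done
None
```

I laid the roller in its pocket, set blue, yellow and red on the rib in that order, and handed the job in at 42.5 s of the 72 s allowed. Each piece was released before I took the next. I saw no contact with the lamp or any bystander, though I did not re-measure their positions at the end.

**Last checks, in the top and side pictures:**

| Plate | Lower edge headward of its cleat | Off the rib's middle | Out of square |
|---|---|---|---|
| Blue | about 3 mm | about 0.5 mm | about 1° |
| Yellow | about 4 mm | about 2 mm | about 2° |
| Red | about 1 mm | about 2 mm | about 1° |

I did not measure the slopes directly. The edge positions above come from assuming the expected 24°, 19° and 16°, and the pictures agree with that. The roller lay between the orange strips with its centre about 1 mm from the pocket's middle. The gripper was clear of everything at the end.

**What failed or disagreed:**
- **First roller grasp:** it closed on air. The wrist depth picture showed the real fingertips about 37 mm short of the reported TCP, and later contacts confirmed this. I used that offset from then on.
- **Slope approach:** the move command cannot tilt the tool. Instead of coming in square to the slope, I gripped each plate upright near its lower end, to stay clear of the lamp.
- **Wrist pictures:** some were taken while the arm was still settling and were up to about 5 mm off. I used only comparisons within those pictures.

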